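Move the end stop to the other T-slot rail

ROBOT

A 6-joint arm with a two-finger parallel gripper is mounted at the origin on a cart in front of the work surface, level with it; the furniture and walls round the work are solid. World frame = base frame: x ahead of the robot, y to its left, z up, the work surface at z = 0. Lengths are in m, angles in degrees, forces in N, time in s.
With the tool pointing down it reaches from about 0.375 to 0.9 m from the base axis. Payload 3.1 kg.
Tool frame: the origin (TCP) lies where the fingers leave the gripper's body, on its centre line; the fingertips stand 70 mm ahead of it and the grasp point (between the pads) lies 51 mm ahead of it; y points along the fingers, z is the direction in which the jaws open and shut, and the axes are right-handed (so a half turn about y gives the same grasp; the last joint's range is limited). The gripper opens to 87 mm and grips with 3 to 60 N. Pads are 19 mm wide; open, the fingers measure 117 mm over their backs; the gripper's body (75 mm by 190 mm) begins 51 mm behind the grasp point.
Start: joints at [58.127, 30.224, 82.088, -0, 67.689, -10.227], TCP at [0.231, 0.581, 0.292] pointing down, gripper open.
Joint ranges: [-176.69, 176.69], [-43.24, 126.21], [12.49, 139.97], [-82, 262], [0, 151.66], [-163.58, 163.58]. Speed limits (degrees/s): [159.86, 159.86, 180, 180, 180, 180].

INTERFACE

Orientations are given as a 3x3 rotation matrix whose columns are the frame's x, y, z axes.
In Python, from rig import bot gives the robot as it stands.
- The arm moves only by the shell command python3 -m pendant 'ROWS'. ROWS is JSON, a list of rows, each a list of 3 entries, a list of its own where there are three numbers: the shift along the tool's x, y, z in cm, then the turn, a rotation vector about the tool's x, y, z in rad, then the closure, from 0 (fully open) to 1 (shut). In form: [[[dx, dy, dz], [ax, ay, az], jaw], ...]. A call has 1 to 20 rows; each row shifts and turns the commanded pose from where the row before left it, along the tool's axes as they then stand; what a row does not reach is not made up. A row lasts 1/12 s, in which the tool goes at most 41.7 mm and 7.16 degrees, less where a joint would pass 70% of its speed; a pose out of reach is approached as far as the arm can. A call with a gripper value outside its range is refused whole. The fingers move at their own pace and stop on an object; the grip force is fixed at half the most. Time passes only in rows, so rows that do not move let the fingers close. It gives the time, the measured TCP pose, the force and the opening at its end, in the units of the state.
- bot.read_state(): the state, without advancing time (a new reading comes with each control period).
- bot.capture(name): name is "side" or "top"; returns a dict with "img" (400x640x3 uint8, red, green, blue), "fx", "fy", "cx", "cy" (pixels), "R" (3x3) and "t" (3): a world point X has camera coordinates R X + t. Camera axes: x right, y down, z forward; pixel columns grow to the right and rows downward; lengths in m; the calibration is good to about 2 mm. A picture is of the moment at which its call begins. There is no depth.
- bot.hand_in(): hands the job in, once; it reports no verdict.
The state is a dict: "time_s": time; "joint_positions": joint angles; "qvel": joint speeds; "tau": joint torques, N m; "position": TCP position; "tcp_rot": TCP orientation; "force": force on the tool from outside, world axes, zero at the start; "moment": the same for the moment, N m; "opening": opening from 0.0 (shut) to 1.0 (fully open).
Only numpy, scipy, OpenCV 4.12 (cv2) and the standard library are available. Lean on these libraries where they do the work, as an engineer would, in place of code of your own. Each camera call takes 0.05 s, during which the arm holds its last target.

TASK

The end stop sits at the closed end of one T-slot rail behind two clamp studs, and it is needed on the other, empty rail. Slide the two clamps out through the loading pocket and park them standing in the black tray, then bring the end stop over to the empty rail and slide it fully home against the closed end of its slot. Finally put both clamps back into the slot of their own rail where each of them stood, and leave the jar and the screwdriver alone.

Things in the scene. Friction and masses are not known exactly. Their poses are not given: they have to be found in the camera images.
- clamp_rail: T-slot rail holding three parts at the start, screwed down; 230 x 62 mm, 25 high, 15 mm high ears at the ends (277 long). Origin: centre of underside, x along slot, z up. Channel on y = 0: floor 5 mm up, 38 wide, 11 high, under 9 mm lips 18 mm apart. Loading pocket (no lips, 52 wide) x -108 to -56 mm, tapering from -76 to the channel; lips' lead-in to x -46. Closed end wall at x = +108.
- free_rail: The other T-slot rail, empty at the start: same make, size and frame as clamp_rail, loading pocket at the -x end (towards the robot), closed end at +x. A part's foot can enter or leave a channel only in the pocket. The end stop is fully home when its foot meets the end wall: its axis is then at x = +93 mm.
- park_tray: Black plastic tray, fixed, 115 mm (x) by 190 mm (y), 22 mm high; origin at the centre of its underside. Floor 3 mm thick, outer walls 4 mm; two low thin dividers (on x = 0 and y = 0, up to 18 mm high) make four bays of about 53 x 91 mm, centred at x = +-27.5, y = +-46.5 mm. A clamp may stand in any bay.
- hex_clamp_grip (a point): Clamp with a long bright hexagon nut, 71 mm tall, 160 g. Foot 30 x 30 x 8 mm in the channel, neck 10 mm in diameter, washer 29 mm in diameter from 22.5 mm up, nut 22 mm across flats from 25.5 to 66.5 mm up. Point: on its axis, 46 mm above the foot's underside; z up, two flats face +-y. At the start in clamp_rail, turned as the rail is, in one of the two places in front of the end stop.
- knob_clamp_grip (a point): Clamp with a black round hand knob, 66 mm tall, 140 g. Foot, neck and washer as hex_clamp's; knob 30 mm in diameter from 34 to 66 mm up. Point: on its axis, 46 mm above the foot's underside; z up, the foot's sides face x and y. At the start in clamp_rail, turned as the rail is, in the other of the two places in front of the end stop.
- end_stop_grip (a point): End stop: bright steel block 26 (x) by 22 mm (y), from 22.5 to 65.5 mm up, 200 g; foot and neck as hex_clamp's. A small screw with a brass tip sticks out of its -x face, 34 mm up, to x = -24.5 mm. Point: on its axis, 46 mm above the foot's underside; z up. At the start in clamp_rail, turned as the rail is, near the closed end, behind both clamps.
- sample_jar: White screw-cap jar, 36 mm in diameter and 69 mm tall, standing loose beside the work; origin at the centre of its underside. To be left alone.
- driver: Screwdriver with a red handle, 165 mm long, 22 mm wide, 21 mm high, lying loose beside the work; origin under its middle, its y axis along it. To be left alone.

How it is judged:
By the outcome, as a careful person would: the job done as asked, in the order asked, and still so for the second after the job is handed in, with the robot touching nothing.
It also fails if it takes over 147 s, if anything falls off the work surface, if the arm or the gripper's body presses on something with over 40 N, if the wrist force passes 120 N, or if a joint passes its speed limit or range.

## Working session

There is one attempt and no reset: what is moved stays moved. The work goes in short steps, Python scripts to look and compute and a shell command to move; the robot and the scene stay as the last step left them, time stands still between calls to the robot, and variables do not carry over. Pictures are saved under pics/ and viewed, and the job is handed in when it is done.

```bash
ls; mkdir -p pics; python3 - <<'E'
from rig import bot
import cv2,json
s=bot.read_state()
print({k:s[k] for k in s})
for n in("side","top"):
    c=bot.capture(n); cv2.imwrite(f"pics/{n}0.png",c["img"][:,:,::-1])
    print(n,c["fx"],c["fy"],c["cx"],c["cy"],c["R"],c["t"])
E
```

```text
pics
{'time_s': 0.0, 'joint_positions': array([ 5.81256351e+01,  3.02804631e+01,  8.21568808e+01,  1.77927345e-03,
        6.76878185e+01, -1.02277691e+01]), 'qvel': array([-0.02893994,  0.03347152,  0.03727374, -0.05670587,  0.03149056,
       -0.0523772 ]), 'tau': array([-1.07447573e-03, -4.40042889e+01, -1.76591277e+01,  6.32334058e-02,
        5.83100086e-02, -1.60717468e-04]), 'position': array([0.23020956, 0.58043308, 0.29125266]), 'tcp_rot': array([[ 9.29472195e-01, -1.17793674e-03,  3.68890296e-01],
       [-3.68891942e-01, -1.83991800e-03,  9.29470467e-01],
       [-4.16129519e-04, -9.99997614e-01, -2.14468400e-03]]), 'force': array([ 0.72961524,  0.69229903, -0.30010392]), 'moment': array([-0.00087755, -0.03553545, -0.02311312]), 'opening': 1.0025242099304728}
side 496.8287483364215 496.8287483364215 313.05131767332693 209.74007111682812 [[ 0.97018562 -0.24212862 -0.01065847]
 [-0.15119362 -0.57027548 -0.80741957]
 [ 0.18942112  0.78495835 -0.58988137]] [-0.51916576  0.13875257  1.14289249]
top 433.30454656010335 433.30454656010335 325.6876109078428 199.3849308773652 [[ 0.01188818 -0.999892   -0.00864041]
 [-0.98820541 -0.01042902 -0.15277861]
 [ 0.152672    0.01035476 -0.98822267]] [0.02703829 0.52548341 1.30277943]
```

View pics/side0.png

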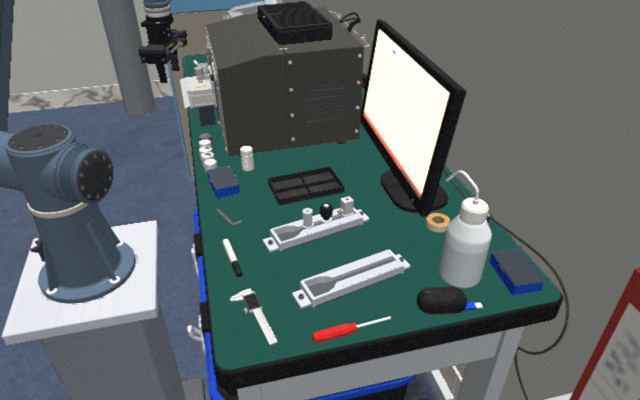

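View pics/top0.png

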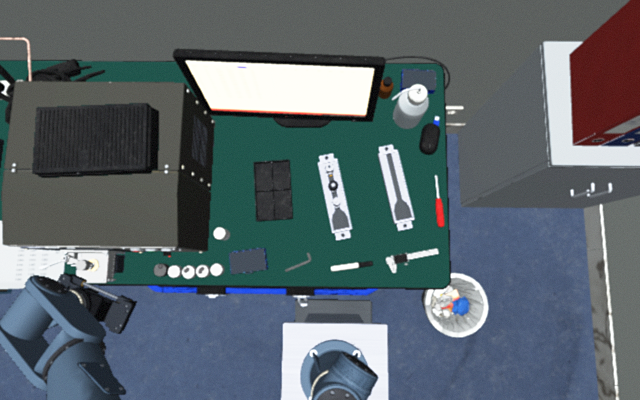

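```bash
cat > h.py <<'E'
import numpy as np,cv2
from rig import bot
def proj(c,X):
    X=np.atleast_2d(X); p=X@np.array(c["R"]).T+np.array(c["t"])
    return np.c_[c["fx"]*p[:,0]/p[:,2]+c["cx"],c["fy"]*p[:,1]/p[:,2]+c["cy"]]
def ray(c,u,v):
    R=np.array(c["R"]);o=-R.T@np.array(c["t"])
    d=R.T@np.array([(u-c["cx"])/c["fx"],(v-c["cy"])/c["fy"],1]);return o,d/np.linalg.norm(d)
def onz(c,u,v,z):
    o,d=ray(c,u,v);return o+d*(z-o[2])/d[2]
def tri(c1,p1,c2,p2):
    o1,d1=ray(c1,*p1);o2,d2=ray(c2,*p2)
    A=np.c_[d1,-d2];s=np.linalg.lstsq(A,o2-o1,rcond=None)[0]
    a=o1+s[0]*d1;b=o2+s[1]*d2
    return (a+b)/2,np.linalg.norm(a-b)
def crop(c,name,x0,y0,x1,y1,f):
    im=cv2.resize(c["img"][y0:y1,x0:x1,::-1],None,fx=f,fy=f,interpolation=cv2.INTER_CUBIC)
    cv2.imwrite(name,im)
E
python3 - <<'E'
from h import *
t=bot.capture("top");s=bot.capture("side")
crop(t,"pics/t1.png",240,130,450,250,3.8)
crop(s,"pics/s1.png",250,155,420,310,3.8)
print(proj(t,[.231,.581,.292]),proj(t,[0,0,0]))
E
```

```text
[[ 98.392644   300.59343256]] [[334.68054828 374.16075701]]
```

View pics/t1.png

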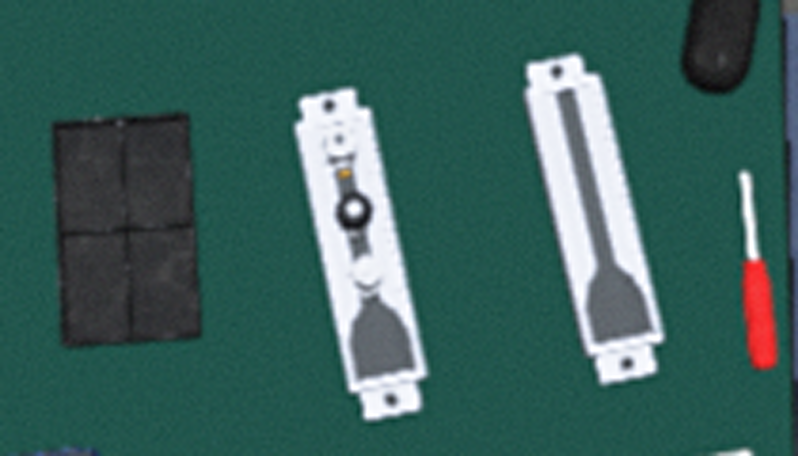

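View pics/s1.png

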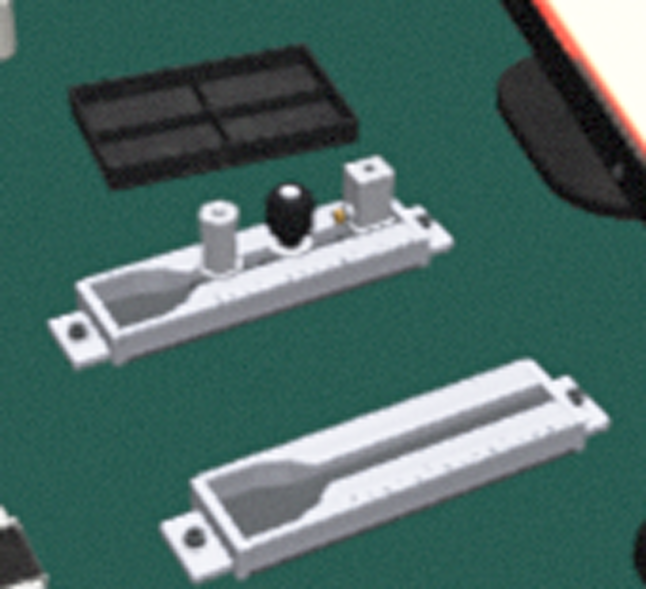

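```bash
cat > m.py <<'E'
from h import *
t=bot.capture("top");s=bot.capture("side")
def avg(n,k=4):
    return np.mean([bot.capture(n)["img"].astype(float) for _ in range(k)],0)
ti=avg("top");si=avg("side")
np.savez("a.npz",ti=ti,si=si)
def blob(im,u,v,r,dark=True):
    u0,v0=int(round(u)),int(round(v)); g=im[v0-r:v0+r+1,u0-r:u0+r+1].mean(2)
    w=np.clip((np.median(g)-20)-g,0,None) if dark else np.clip(g-np.median(g)-20,0,None)
    yy,xx=np.mgrid[v0-r:v0+r+1,u0-r:u0+r+1]
    return (w*xx).sum()/w.sum(),(w*yy).sum()/w.sum()
# screws: top crop /3.8 + (240,130); side crop/3.8+(250,155)
T=lambda x,y:(240+x/3.8,130+y/3.8)
S=lambda x,y:(250+x/3.8,155+y/3.8)
P={}
for n,a,b in [("c+",(329,105),(424,221)),("c-",(391,400),(77,331)),("f+",(557,71),(575,398)),("f-",(627,363),(195,538))]:
    pa=blob(ti,*T(*a),3);pb=blob(si,*S(*b),3)
    X,e=tri(t,pa,s,pb);P[n]=X
    print(n,np.round(pa,2),np.round(pb,2),X.round(4),round(e,4),onz(t,*pa,.015).round(4),onz(s,*pb,.015).round(4))
for k in "cf":
    d=P[k+"+"]-P[k+"-"];print(k,"mid",(P[k+"+"]+P[k+"-"])/2,"len",np.linalg.norm(d),"yaw",np.degrees(np.arctan2(d[1],d[0])))
for n,a,b in [("stop",(340,141),(369,168)),("knob",(353,210),(290,192)),("hex",(367,266),(219,213))]:
    X,e=tri(t,T(*a),s,S(*b));print(n,X.round(4),round(e,4))
for n,q in [("jar",(220,233))]: print(n,onz(t,*q,.069))
print("tray",[onz(t,*T(*q),.022).round(4) for q in [(53,123),(187,114),(201,337),(64,346)]])
print("tray centre tri",tri(t,T(127,231),s,S(215,115)))
E
python3 m.py
```

```text
c+ [326.13 157.37] [362.98 211.6 ] [0.671  0.0325 0.0156] 0.0112 [0.6655 0.0334 0.015 ] [0.6773 0.034  0.015 ]
c- [342.69 234.94] [269.91 241.89] [ 0.4201 -0.0214  0.0117] 0.0049 [ 0.4174 -0.0212  0.015 ] [ 0.4221 -0.0253  0.015 ]
f+ [386.05 148.37] [401.75 258.48] [ 0.7015 -0.16    0.0135] 0.008 [ 0.697  -0.1588  0.015 ] [ 0.705  -0.1611  0.015 ]
f- [405.08 226.18] [300.67 296.3 ] [ 0.4507 -0.2166  0.0129] 0.007 [ 0.447  -0.2159  0.015 ] [ 0.4538 -0.2185  0.015 ]
c mid [0.54555522 0.0055192  0.01366241] len 0.2566316878147026 yaw 12.120055774704491
f mid [ 0.57610505 -0.18827645  0.01316915] len 0.25715837084405896 yaw 12.725175542853329
stop [0.6247 0.0216 0.0709] 0.0079
knob [0.5682 0.0107 0.0696] 0.0076
hex [ 0.5206 -0.0006  0.0704] 0.0033
jar [0.41522464 0.34888969 0.069     ]
tray [array([0.6451, 0.2634, 0.022 ]), array([0.6539, 0.151 , 0.022 ]), array([0.4659, 0.1348, 0.022 ]), array([0.4573, 0.2473, 0.022 ])]
tray centre tri (array([0.56101274, 0.19952429, 0.00996847]), np.float64(0.010340394115500608))
```

```bash
cat > go.py <<'E'
# python3 go.py x y z yaw : tool-frame totals (turn first, then shift in final axes)
from h import *
import sys
from scipy.spatial.transform import Rotation as Ro
def down(yaw):
    a=np.radians(yaw);x=np.array([np.cos(a),np.sin(a),0]);y=np.array([0,0,-1.]);return np.c_[x,y,np.cross(x,y)]
def info():
    s=bot.read_state();R=np.array(s["tcp_rot"])
    print("t",round(s["time_s"],2),"pos",np.round(s["position"],4),"yaw",round(np.degrees(np.arctan2(R[1,0],R[0,0])),2),"yaxis",R[:,1].round(4),"F",np.round(s["force"],1),"open",round(s["opening"]*87,1),"q",np.round(s["joint_positions"],1))
    return s,R
if __name__=="__main__":
    s,R=info();a=[float(v) for v in sys.argv[1:]]
    if a:
        Rt=down(a[3]);print("turn",(Ro.from_matrix(R.T@Rt).as_rotvec()).round(4))
        print("shift cm",(Rt.T@(np.array(a[:3])-s["position"])*100).round(3))
E
python3 -c "
from h import *
s=bot.capture('side');t=bot.capture('top')
print(onz(s,228,148,0),onz(s,362,130,0),tri(t,(207,248),s,(228,148)),tri(t,(213,95),s,(360,46)))
print([onz(t,u,v,0) for u,v in[(275,125),(330,123)]])
"
python3 go.py .40 .25 .29 12
```

```text
[0.37560532 0.49252246 0.        ] [0.8315187  0.49909599 0.        ] (array([0.37061652, 0.38924626, 0.05613467]), np.float64(0.00028025977558143316)) (array([0.7405185 , 0.31095627, 0.35059289]), np.float64(0.009418476846375867))
[array([0.77690058, 0.20281488, 0.        ]), array([0.78535191, 0.02221582, 0.        ])]
t 0.8 pos [0.2305 0.5809 0.2923] yaw -21.65 yaxis [ 0.e+00  1.e-04 -1.e+00] F [-0.1  0.5  0.4] open 86.7 q [ 58.1  30.2  82.1   0.   67.7 -10.2]
turn [-1.000e-04 -5.873e-01  0.000e+00]
shift cm [  9.699   0.229 -35.893]
```

```bash
python3 -m pendant '[[[0,0,0],[0,-0.098,0],0],[[0,0,0],[0,-0.098,0],0],[[0,0,0],[0,-0.098,0],0],[[0,0,0],[0,-0.098,0],0],[[0,0,0],[0,-0.098,0],0],[[0,0,0],[0,-0.098,0],0],[[0,0,-2.5],[0,0,0],0],[[0,0,-2.5],[0,0,0],0],[[0,0,-2.5],[0,0,0],0],[[0,0,-2.5],[0,0,0],0],[[0,0,-2.5],[0,0,0],0],[[0,0,-2.5],[0,0,0],0],[[0,0,-2.5],[0,0,0],0],[[0,0,-2.5],[0,0,0],0],[[0,0,-2.5],[0,0,0],0],[[0,0,-2.5],[0,0,0],0],[[0,0,-2.5],[0,0,0],0],[[0,0,-2.5],[0,0,0],0]]'; python3 go.py .5206 -0.0006 .20 12.1
```

```text
time_s: 2.3
position: [0.2932, 0.2865, 0.2925]
tcp_rot: [[0.978, 0.001, -0.209], [0.209, 0.0, 0.978], [0.001, -1.0, 0.0]]
force: [1.3, 0.2, -0.2]
opening: 1.001
t 2.3 pos [0.2932 0.2865 0.2925] yaw 12.07 yaxis [ 8.e-04  3.e-04 -1.e+00] F [ 1.3  0.2 -0.2] open 87.1 q [ 28.6  13.6 111.3  -0.   55.1 -73.4]
turn [-0.0001 -0.0006  0.0008]
shift cm [ 16.213   9.252 -32.835]
```

```bash
python3 -m pendant '[[[1.08,0.6,-2.19],[0,0,0],0],[[1.08,0.6,-2.19],[0,0,0],0],[[1.08,0.6,-2.19],[0,0,0],0],[[1.08,0.6,-2.19],[0,0,0],0],[[1.08,0.6,-2.19],[0,0,0],0],[[1.08,0.6,-2.19],[0,0,0],0],[[1.08,0.6,-2.19],[0,0,0],0],[[1.08,0.6,-2.19],[0,0,0],0],[[1.08,0.6,-2.19],[0,0,0],0],[[1.08,0.6,-2.19],[0,0,0],0],[[1.08,0.6,-2.19],[0,0,0],0],[[1.08,0.6,-2.19],[0,0,0],0],[[1.08,0.6,-2.19],[0,0,0],0],[[1.08,0.6,-2.19],[0,0,0],0],[[1.08,0.6,-2.19],[0,0,0],0],[[0,0,0],[0,0,0],0],[[0,0,0],[0,0,0],0]]'; python3 go.py .5206 -0.0006 .20 12.1; python3 -c "
from h import *
t=bot.capture('top');s=bot.capture('side')
crop(t,'pics/t2.png',240,130,450,250,3.8)
crop(s,'pics/s2.png',210,125,420,285,3.8)
p=np.array([0.5206,-0.0006,0.13]);print(proj(t,p),proj(s,p))
"
```

```text
time_s: 3.72
position: [0.5207, -0.0009, 0.202]
tcp_rot: [[0.978, -0.0, -0.207], [0.207, 0.0, 0.978], [-0.0, -1.0, 0.0]]
force: [-0.6, 0.7, 0.4]
opening: 1.0
t 3.72 pos [ 0.5207 -0.0009  0.202 ] yaw 11.92 yaxis [-0.e+00  2.e-04 -1.e+00] F [-0.6  0.7  0.4] open 87.0 q [ -12.4   29.9  101.9    0.    48.2 -114.3]
turn [-0.0002 -0.0032 -0.    ]
shift cm [-0.007  0.196  0.037]
[[336.99000417 196.33286405]] [[306.51108491 190.71724175]]
```

View pics/s2.png

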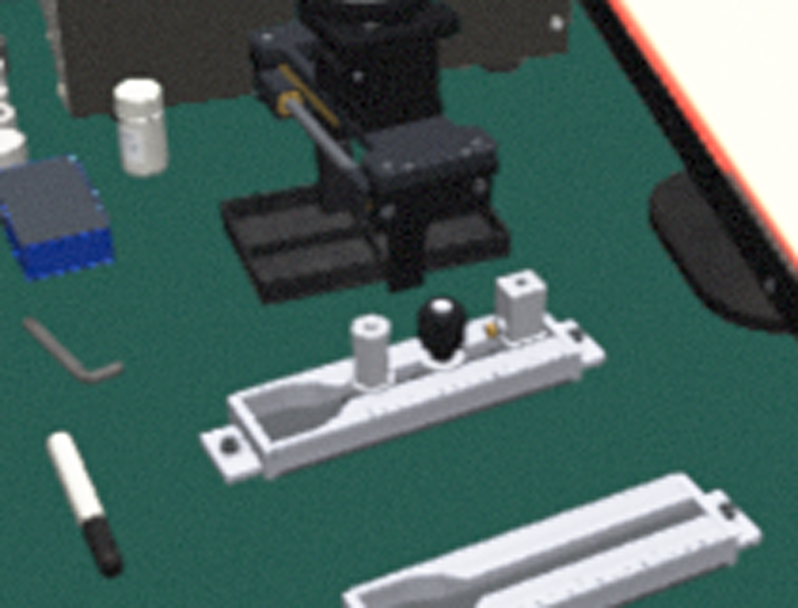

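View pics/t2.png

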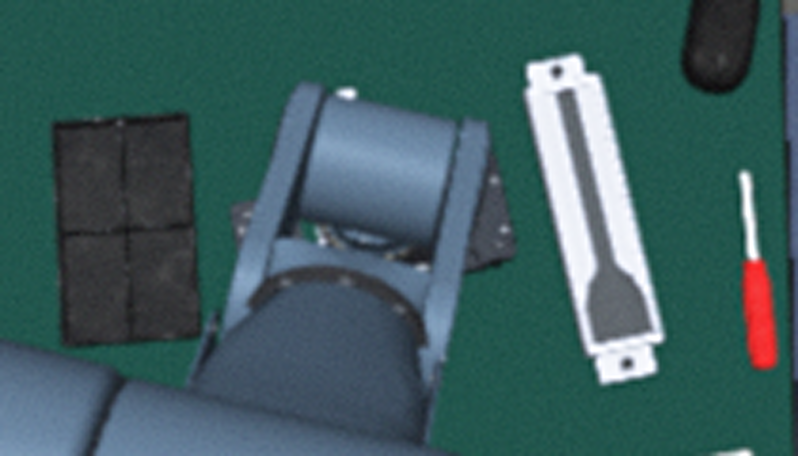

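```bash
python3 -c "
from h import *
s=bot.capture('side')
p=np.array([0.5207,-0.0009,0.132]);z=np.array([-.207,.978,0]);x=np.array([.978,.207,0])
for k in(.0435,.0585):
  for w in (-.0095,.0095): print(k,w,proj(s,p-k*z+w*x))
crop(s,'pics/s3.png',290,160,350,220,10)
"
```

```text
0.0435 -0.0095 [[310.98991641 200.66026151]]
0.0435 0.0095 [[318.47939034 198.50069638]]
0.0585 -0.0095 [[313.88945624 204.08359963]]
0.0585 0.0095 [[321.4347144  201.88290375]]
```

View pics/s3.png

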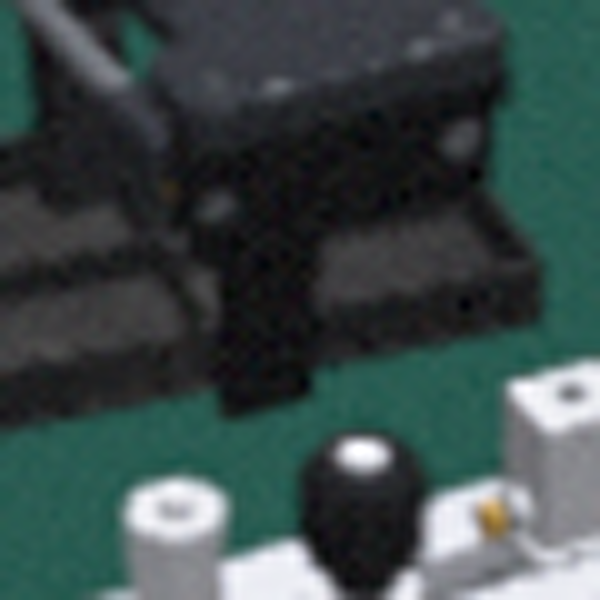

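```bash
python3 -m pendant '[[[0,2,0],[0,0,0],0],[[0,2,0],[0,0,0],0],[[0,2,0],[0,0,0],0],[[0,1.5,0],[0,0,0],0],[[0,1,0],[0,0,0],0],[[0,0.5,0],[0,0,0],0],[[0,0,0],[0,0,0],0],[[0,0,0],[0,0,0],0]]'; python3 -c "
from h import *
s=bot.capture('side')
crop(s,'pics/s4.png',270,160,350,240,7.5)
"
```

```text
time_s: 4.53
position: [0.5202, 0.0004, 0.1127]
tcp_rot: [[0.978, 0.0, -0.209], [0.209, -0.0, 0.978], [0.0, -1.0, -0.0]]
force: [0.8, -0.5, 0.9]
opening: 1.0
```

View pics/s4.png

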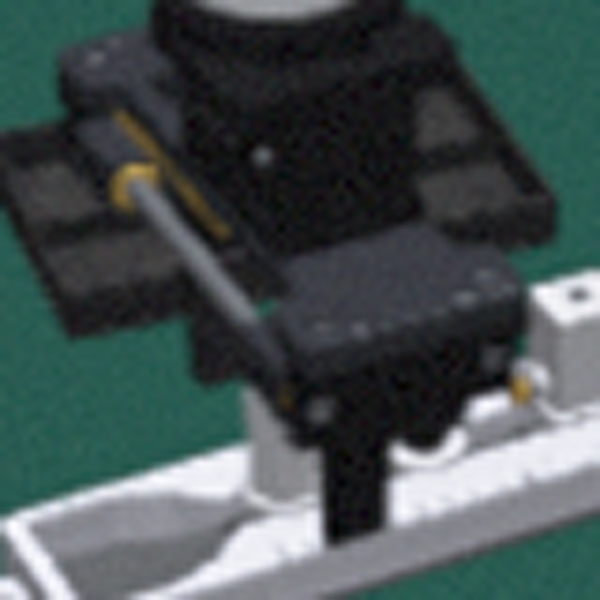

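```bash
python3 -m pendant '[[[0,0.6,0],[0,0,0],0.3],[[0,0.5,0],[0,0,0],0.5],[[0,0,0],[0,0,0],0.6],[[0,0,0],[0,0,0],0.7],[[0,0,0],[0,0,0],0.9],[[0,0,0],[0,0,0],0.9],[[0,0,0],[0,0,0],0.9],[[0,0,0],[0,0,0],0.9],[[0,0,0],[0,0,0],0.9],[[0,0,0],[0,0,0],0.9]]'; python3 go.py
```

```text
time_s: 5.42
position: [0.5201, 0.0, 0.1013]
tcp_rot: [[0.978, 0.0, -0.209], [0.209, -0.0, 0.978], [0.0, -1.0, -0.0]]
force: [-0.1, -0.4, -0.5]
opening: 0.324
t 5.42 pos [0.5201 0.     0.1013] yaw 12.04 yaxis [ 2.e-04 -0.e+00 -1.e+00] F [-0.1 -0.4 -0.5] open 28.2 q [ -12.3   40.1  105.2   -0.    34.7 -114.4]
```

```bash
python3 -m pendant '[[[0,0,0],[0,0,0],0.9],[[0,0,0],[0,0,0],0.9],[[0,0,0],[0,0,0],0.9],[[0,0,0],[0,0,0],0.9]]'; python3 go.py
```

```text
time_s: 5.75
position: [0.5201, 0.0001, 0.1013]
tcp_rot: [[0.978, 0.0, -0.209], [0.209, 0.0, 0.978], [0.0, -1.0, 0.0]]
force: [0.2, 0.6, 0.2]
opening: 0.252
t 5.75 pos [5.201e-01 1.000e-04 1.013e-01] yaw 12.04 yaxis [ 0.  0. -1.] F [0.2 0.6 0.2] open 21.9 q [ -12.3   40.1  105.2    0.    34.7 -114.4]
```

```bash
python3 -m pendant '[[[0,-0.13,0],[0,0,0],0.9],[[0,0,0],[0,0,0],0.9],[[-0.5,0,0],[0,0,0],0.9],[[-0.8,0,0],[0,0,0],0.9],[[-0.8,0,0],[0,0,0],0.9],[[-0.8,0,0],[0,0,0],0.9]]';python3 -m pendant '[[[-0.8,0,0],[0,0,0],0.9],[[-0.8,0,0],[0,0,0],0.9],[[-0.8,0,0],[0,0,0],0.9],[[-0.4,0,0],[0,0,0],0.9],[[0,0,0],[0,0,0],0.9],[[0,0,0],[0,0,0],0.9]]'; python3 go.py; python3 -c "
from h import *
s=bot.capture('side')
crop(s,'pics/s5.png',250,160,350,260,6)
"
```

```text
time_s: 6.25
position: [0.4902, -0.006, 0.1024]
tcp_rot: [[0.978, -0.001, -0.209], [0.209, 0.0, 0.978], [-0.001, -1.0, 0.001]]
force: [0.2, 0.6, -1.1]
opening: 0.248
time_s: 6.75
position: [0.4645, -0.012, 0.1026]
tcp_rot: [[0.978, 0.001, -0.208], [0.208, -0.0, 0.978], [0.001, -1.0, -0.0]]
force: [0.1, 0.4, -1.5]
opening: 0.252
t 6.75 pos [ 0.4645 -0.012   0.1026] yaw 12.02 yaxis [ 6.e-04 -1.e-04 -1.e+00] F [ 0.1  0.4 -1.5] open 21.9 q [ -15.3   38.1  113.2    0.    28.7 -117.3]
```

View pics/s5.png

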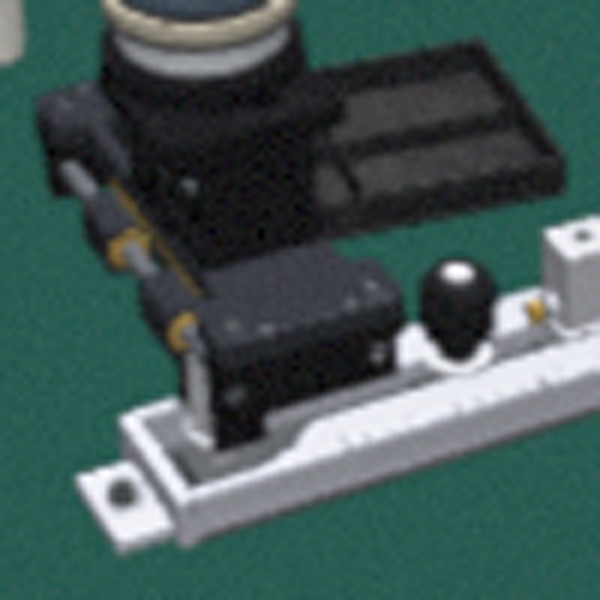

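```bash
python3 -m pendant '[[[0,-0.6,0],[0,0,0],0.9],[[0,-0.6,0],[0,0,0],0.9],[[0,-1,0],[0,0,0],0.9],[[0,-1.5,0],[0,0,0],0.9],[[0,-1.5,0],[0,0,0],0.9],[[0,-1.5,0],[0,0,0],0.9],[[0,0,0],[0,0,0],0.9]]'; python3 go.py .6077 .1757 .17 12.05;  python3 - <<'E'
from h import *
t=bot.capture('top');s=bot.capture('side')
crop(t,"pics/t6.png",240,140,310,230,6)
crop(s,"pics/s6.png",260,160,350,210,8)
E
```

```text
time_s: 7.38
position: [0.466, -0.0121, 0.1723]
tcp_rot: [[0.978, 0.006, -0.209], [0.209, -0.002, 0.978], [0.006, -1.0, -0.003]]
force: [0.0, -1.4, -1.7]
opening: 0.256
t 7.38 pos [ 0.466  -0.0121  0.1723] yaw 12.07 yaxis [ 0.0061 -0.0017 -1.    ] F [ 0.  -1.4 -1.7] open 22.3 q [ -15.3   29.9  111.     0.    38.7 -117.3]
turn [0.0029 0.0004 0.0056]
shift cm [17.779  0.23  15.403]
```

View pics/t6.png

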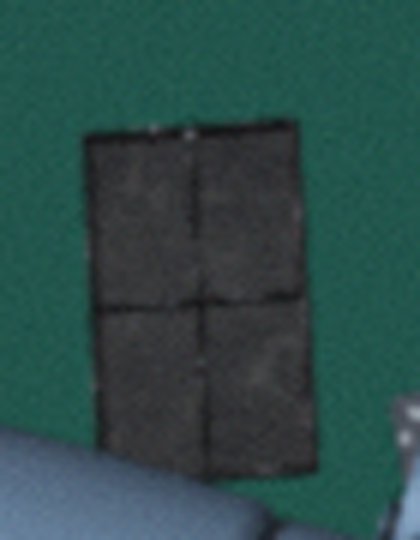

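View pics/s6.png

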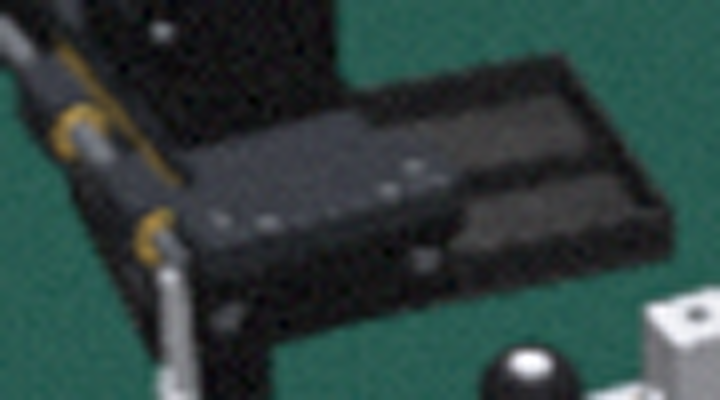

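```bash
python3 - <<'E'
from h import *
t=bot.capture('top');s=bot.capture('side')
print(onz(s,328.9,185.7,.003),onz(t,280.8,175.3,.003),tri(t,(280.8,175.3),s,(328.9,185.7)))
print(onz(s,260+670/8,160+215/8,.022),onz(t,240+296/6,140+122/6,.022))
E
```

```text
[0.6294389  0.19190133 0.003     ] [0.60784088 0.17871561 0.003     ] (array([0.61540446, 0.17638612, 0.01279149]), np.float64(0.019049222194237294))
[0.65959371 0.14792474 0.022     ] [0.65282839 0.15059766 0.022     ]
```

```bash
python3 -m pendant '[[[1,0,1],[0,0,0],0.9],[[1.8,0,1.6],[0,0,0],0.9],[[1.8,0,1.6],[0,0,0],0.9],[[1.8,0,1.6],[0,0,0],0.9],[[1.8,0,1.6],[0,0,0],0.9],[[1.8,0,1.6],[0,0,0],0.9],[[1.8,0,1.6],[0,0,0],0.9],[[1.8,0,1.6],[0,0,0],0.9],[[1.8,0,1.6],[0,0,0],0.9],[[1.8,0,1.6],[0,0,0],0.9],[[1.2,0,0.9],[0,0,0],0.9],[[0,0,0],[0,0,0],0.9],[[0,0,0],[0,0,0],0.9]]'; python3 go.py .606 .175 .12 12.05;  python3 - <<'E'
from h import *
s=bot.capture('side')
crop(s,"pics/s7.png",260,130,370,210,7)
E
```

```text
time_s: 8.67
position: [0.6095, 0.1863, 0.1678]
tcp_rot: [[0.978, -0.003, -0.21], [0.21, -0.001, 0.978], [-0.003, -1.0, -0.0]]
force: [-1.6, 0.3, -1.6]
opening: 0.249
t 8.67 pos [0.6095 0.1863 0.1678] yaw 12.12 yaxis [-3.e-03 -7.e-04 -1.e+00] F [-1.6  0.3 -1.6] open 21.7 q [  7.   39.9  85.9  -0.   54.4 -95.1]
turn [ 0.0001  0.0013 -0.0031]
shift cm [-0.579  4.785 -1.033]
```

View pics/s7.png

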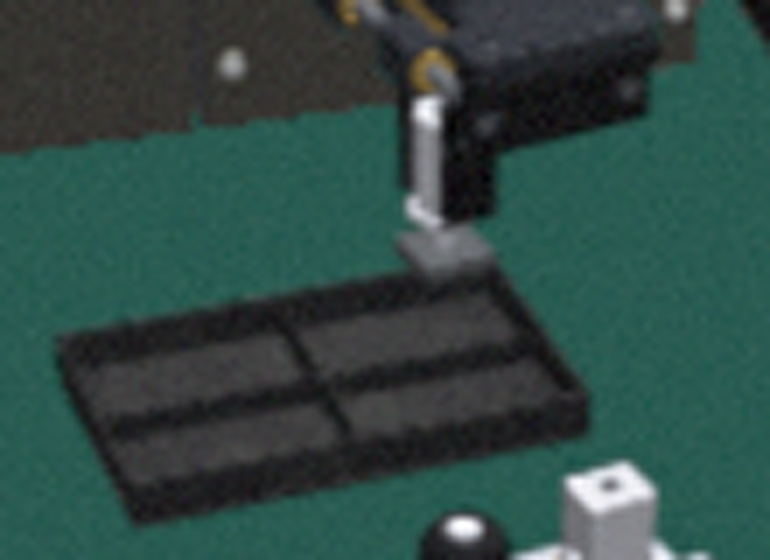

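```bash
python3 -m pendant '[[[-0.3,0,-0.5],[0,0,0],0.9],[[-0.3,0,-0.5],[0,0,0],0.9],[[0,1.5,0],[0,0,0],0.9],[[0,1.5,0],[0,0,0],0.9],[[0,1.2,0],[0,0,0],0.9],[[0,0.5,0],[0,0,0],0.9],[[0,0,0],[0,0,0],0.9],[[0,0,0],[0,0,0],0.9]]'; python3 go.py .606 .175 .10 12.05;  python3 - <<'E'
from h import *
s=bot.capture('side')
crop(s,"pics/s8.png",260,130,370,210,7)
E
```

```text
time_s: 9.38
position: [0.6064, 0.1745, 0.1225]
tcp_rot: [[0.978, -0.001, -0.208], [0.208, -0.0, 0.978], [-0.001, -1.0, -0.0]]
force: [-0.1, -0.1, -1.5]
opening: 0.251
t 9.38 pos [0.6064 0.1745 0.1225] yaw 12.02 yaxis [-5.e-04 -1.e-04 -1.e+00] F [-0.1 -0.1 -1.5] open 21.9 q [  5.9  43.2  88.1  -0.   48.7 -96.1]
turn [ 0.     -0.0005 -0.0005]
shift cm [-0.028  2.246  0.057]
```

View pics/s8.png

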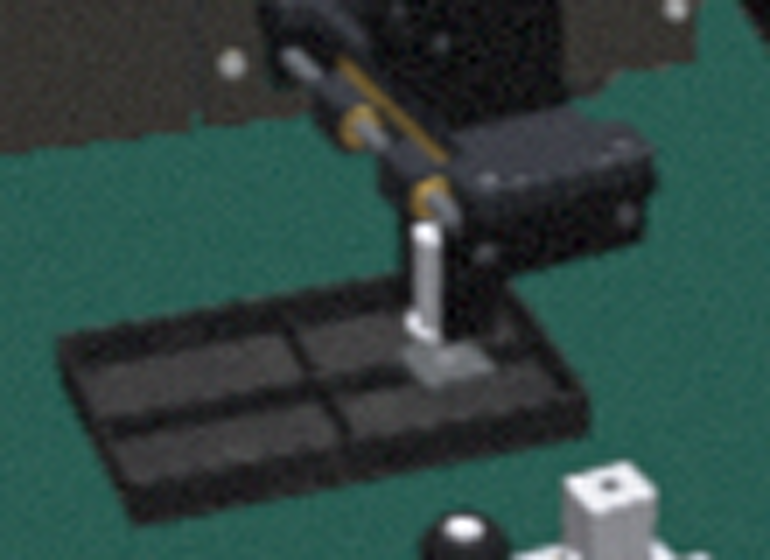

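```bash
python3 -m pendant '[[[0,0.8,0],[0,0,0],0.9],[[0,0.7,0],[0,0,0],0.9],[[0,0.5,0],[0,0,0],0.9],[[0,0.15,0],[0,0,0],0.9],[[0,0.1,0],[0,0,0],0.9],[[0,0,0],[0,0,0],0.9]]'; python3 go.py .606 .175 .10 12.05;  python3 - <<'E'
from h import *
s=bot.capture('side')
crop(s,"pics/s9.png",260,130,370,210,7)
E
```

```text
time_s: 9.93
position: [0.6063, 0.175, 0.0997]
tcp_rot: [[0.978, -0.001, -0.209], [0.209, -0.0, 0.978], [-0.001, -1.0, 0.0]]
force: [-0.4, -0.9, -2.2]
opening: 0.249
t 9.93 pos [0.6063 0.175  0.0997] yaw 12.05 yaxis [-6.e-04 -1.e-04 -1.e+00] F [-0.4 -0.9 -2.2] open 21.7 q [  6.   45.2  88.5  -0.   46.3 -96.1]
turn [-0.0001  0.     -0.0006]
shift cm [-0.032 -0.026  0.008]
```

View pics/s9.png

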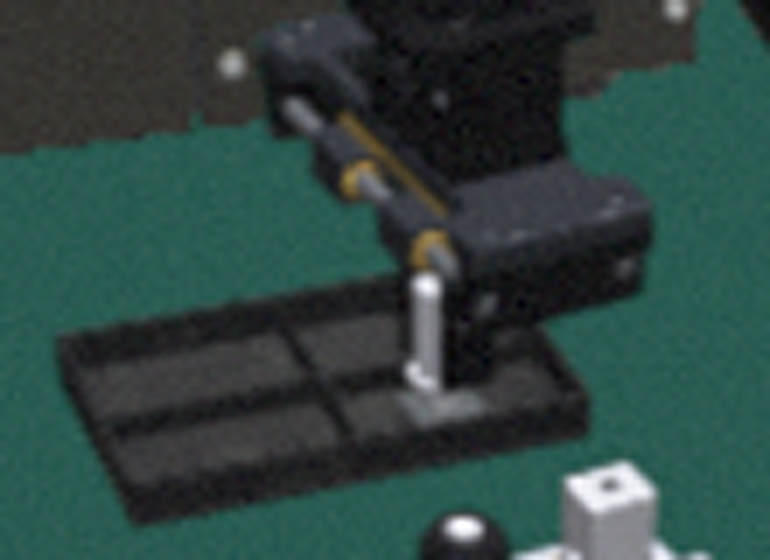

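```bash
python3 -m pendant '[[[0,0.05,0],[0,0,0],0.9],[[0,0,0],[0,0,0],0.9],[[0,0,0],[0,0,0],0.6],[[0,0,0],[0,0,0],0.5],[[0,0,0],[0,0,0],0.4],[[0,0,0],[0,0,0],0.4],[[0,0,0],[0,0,0],0.4],[[0,0,0],[0,0,0],0.4]]'; python3 go.py .568 .0103 .16 12.05
```

```text
time_s: 10.65
position: [0.6066, 0.1749, 0.0997]
tcp_rot: [[0.978, 0.0, -0.209], [0.209, 0.0, 0.978], [0.0, -1.0, -0.0]]
force: [0.8, -1.0, -0.7]
opening: 0.57
t 10.65 pos [0.6066 0.1749 0.0997] yaw 12.04 yaxis [ 3.e-04  0.e+00 -1.e+00] F [ 0.8 -1.  -0.7] open 49.6 q [  6.   45.2  88.5  -0.   46.3 -96.1]
turn [ 0.     -0.0002  0.0003]
shift cm [ -7.213  -6.03  -15.294]
```

```bash
python3 -m pendant '[[[0,-1,0],[0,0,0],0.4],[[0,-2,0],[0,0,0],0.4],[[0,-2,0],[0,0,0],0.4],[[0,-2,0],[0,0,0],0.4],[[-0.5,0,-1.1],[0,0,0],0.3],[[-0.9,0,-1.9],[0,0,0],0.2],[[-0.9,0,-1.9],[0,0,0],0.2],[[-0.9,0,-1.9],[0,0,0],0.2],[[-0.9,0,-1.9],[0,0,0],0.2],[[-0.9,0,-1.9],[0,0,0],0.2],[[-0.9,0,-1.9],[0,0,0],0.2],[[-0.9,0,-1.9],[0,0,0],0.2],[[-0.4,0,-0.9],[0,0,0],0.2],[[0,2,0],[0,0,0],0.2],[[0,1.2,0],[0,0,0],0.2],[[0,0.5,0],[0,0,0],0.2],[[0,0,0],[0,0,0],0.2],[[0,0,0],[0,0,0],0.2]]'; python3 go.py .568 .0103 .1013 12.05;  python3 - <<'E'
from h import *
s=bot.capture('side')
crop(s,"pics/s10.png",260,150,370,230,7)
E
```

```text
time_s: 12.15
position: [0.568, 0.0105, 0.1325]
tcp_rot: [[0.978, -0.0, -0.209], [0.209, 0.0, 0.978], [-0.0, -1.0, 0.0]]
force: [0.8, -0.9, 0.4]
opening: 0.802
t 12.15 pos [0.568  0.0105 0.1325] yaw 12.06 yaxis [-4.e-04  1.e-04 -1.e+00] F [ 0.8 -0.9  0.4] open 69.7 q [ -10.2   39.    97.5    0.    43.5 -112.3]
turn [-0.0002  0.0002 -0.0003]
shift cm [-1.000e-03  3.117e+00 -1.900e-02]
```

View pics/s10.png

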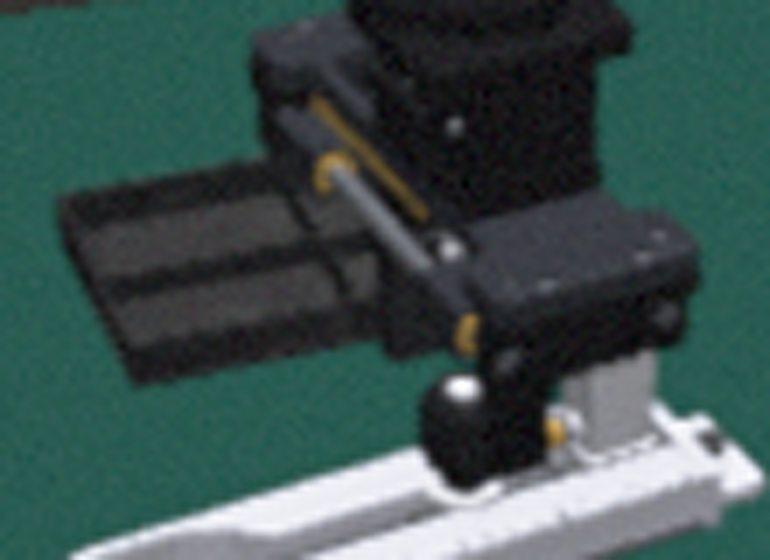

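```bash
python3 - <<'E'
from h import *
im=np.mean([bot.capture('side')["img"].astype(float) for _ in range(4)],0)
im=np.clip((im/255)**.5*255,0,255).astype(np.uint8)
cv2.imwrite("pics/s11.png",cv2.resize(im[190:230,310:360,::-1],None,fx=14,fy=14,interpolation=cv2.INTER_CUBIC))
s=bot.capture('side')
p=np.array([0.568,.0105,.0625]);z=np.array([-.209,.978,0]);x=np.array([.978,.209,0])
for k in(0.035,.0425,.05):
  for w in (-.0095,.0095): print(k,w,(proj(s,p-k*z+w*x)-[310,190]+.5)*14)
print((proj(s,[[.568,.0105,.071],[.568,.0105,.0305],[.5206,-.0006,.071]])-[310,190]+.5)*14)
E
```

```text
0.035 -0.0095 [[256.93602626 384.65587613]]
0.035 0.0095 [[354.73810894 354.67711381]]
0.0425 -0.0095 [[277.19768209 408.23274086]]
0.0425 0.0095 [[375.33437175 377.98587015]]
0.05 -0.0095 [[297.64653127 432.02742748]]
0.05 0.0095 [[396.11985691 401.50876912]]
[[213.20216333 223.68443917]
 [212.47425073 408.15366848]
 [-35.53977072 301.09031573]]
```

View pics/s11.png

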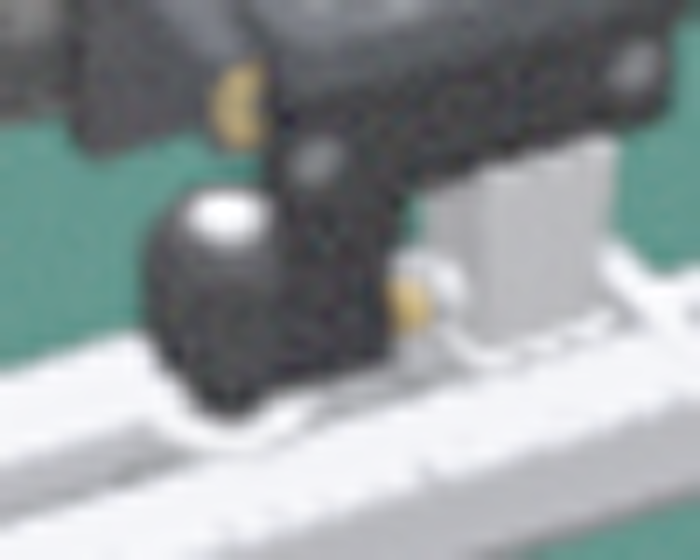

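```bash
python3 -m pendant '[[[0,1,0],[0,0,0],0.3],[[0,1,0],[0,0,0],0.3],[[0,0.7,0],[0,0,0],0.3],[[0,0.42,0],[0,0,0],0.4],[[0,0,0],[0,0,0],0.5],[[0,0,0],[0,0,0],0.6],[[0,0,0],[0,0,0],0.65],[[0,0,0],[0,0,0],0.8],[[0,0,0],[0,0,0],0.8],[[0,0,0],[0,0,0],0.8],[[0,0,0],[0,0,0],0.8]]'; python3 go.py
```

```text
time_s: 13.37
position: [0.5682, 0.0103, 0.1017]
tcp_rot: [[0.978, 0.001, -0.209], [0.209, -0.0, 0.978], [0.001, -1.0, -0.0]]
force: [0.7, 0.5, 0.4]
opening: 0.331
t 13.37 pos [0.5682 0.0103 0.1017] yaw 12.04 yaxis [ 7.e-04 -1.e-04 -1.e+00] F [0.7 0.5 0.4] open 28.8 q [ -10.2   42.    98.1    0.    39.9 -112.3]
```

```bash
python3 -m pendant '[[[0,0,0],[0,0,0],0.8],[[0,0,0],[0,0,0],0.8]]'; python3 - <<'E'
from h import *
im=np.mean([bot.capture('side')["img"].astype(float) for _ in range(4)],0)
im=np.clip((im/255)**.5*255,0,255).astype(np.uint8)
cv2.imwrite("pics/s12.png",cv2.resize(im[190:230,310:360,::-1],None,fx=14,fy=14,interpolation=cv2.INTER_CUBIC))
E
```

```text
time_s: 13.53
position: [0.5682, 0.0103, 0.1017]
tcp_rot: [[0.978, 0.001, -0.209], [0.209, -0.0, 0.978], [0.001, -1.0, -0.0]]
force: [-0.1, 0.2, 2.4]
opening: 0.33
```

View pics/s12.png

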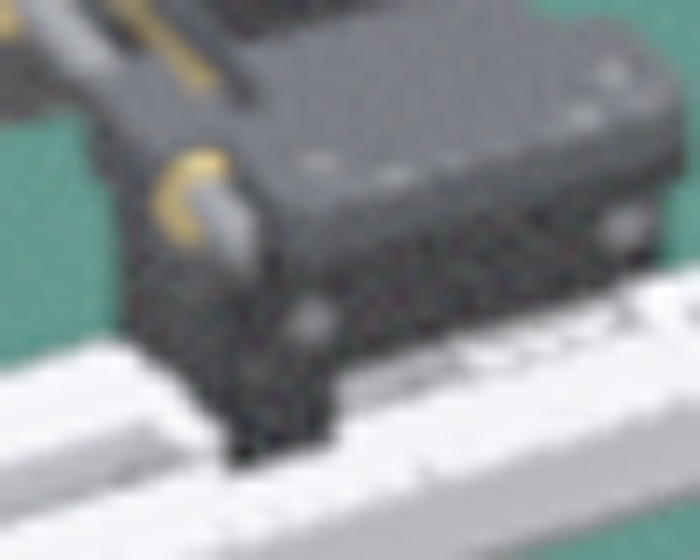

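```bash
python3 -m pendant '[[[0,-0.13,0],[0,0,0],0.8],[[0,0,0],[0,0,0],0.8],[[-0.5,0,0],[0,0,0],0.8],[[-0.8,0,0],[0,0,0],0.8],[[-0.8,0,0],[0,0,0],0.8],[[-0.8,0,0],[0,0,0],0.8]]';python3 -m pendant '[[[-1,0,0],[0,0,0],0.8],[[-1,0,0],[0,0,0],0.8],[[-1,0,0],[0,0,0],0.8],[[-1,0,0],[0,0,0],0.8],[[-1,0,0],[0,0,0],0.8],[[-1,0,0],[0,0,0],0.8],[[-1,0,0],[0,0,0],0.8],[[-0.7,0,0],[0,0,0],0.8],[[0,0,0],[0,0,0],0.8],[[0,0,0],[0,0,0],0.8]]'; python3 go.py; python3 -c "
from h import *
s=bot.capture('side')
crop(s,'pics/s13.png',250,160,350,260,6)
"
```

```text
time_s: 14.23
position: [0.5381, 0.0041, 0.1024]
tcp_rot: [[0.978, -0.002, -0.209], [0.209, 0.0, 0.978], [-0.002, -1.0, 0.001]]
force: [-0.3, -0.6, -1.0]
opening: 0.328
time_s: 15.07
position: [0.4642, -0.012, 0.1027]
tcp_rot: [[0.978, 0.0, -0.208], [0.208, -0.0, 0.978], [0.0, -1.0, -0.0]]
force: [0.7, -0.4, -1.5]
opening: 0.333
t 15.07 pos [ 0.4642 -0.012   0.1027] yaw 12.01 yaxis [ 3.e-04 -0.e+00 -1.e+00] F [ 0.7 -0.4 -1.5] open 29.0 q [ -15.3   38.1  113.2    0.    28.7 -117.3]
```

View pics/s13.png

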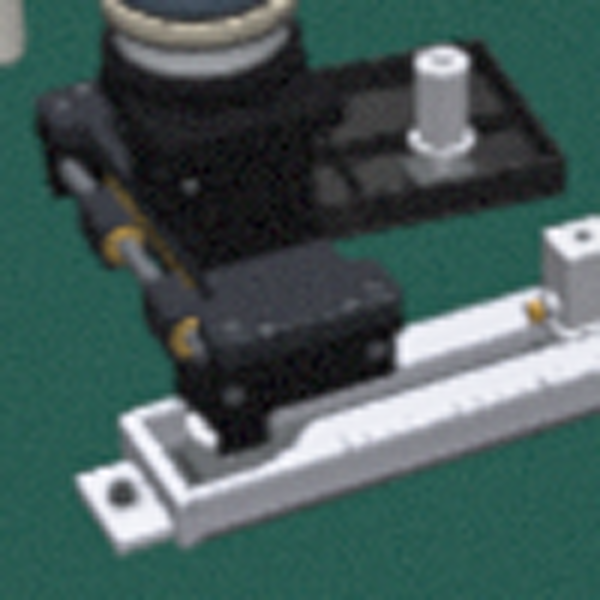

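```bash
python3 -m pendant '[[[0,-0.6,0],[0,0,0],0.8],[[0,-0.6,0],[0,0,0],0.8],[[0,-1,0],[0,0,0],0.8],[[0,-1.5,0],[0,0,0],0.8],[[0,-1.5,0],[0,0,0],0.8],[[0,-1.5,0],[0,0,0],0.8],[[0.3,0,0.6],[0,0,0],0.8],[[0.9,0,1.7],[0,0,0],0.8],[[0.9,0,1.7],[0,0,0],0.8],[[0.9,0,1.7],[0,0,0],0.8],[[0.9,0,1.7],[0,0,0],0.8],[[0.9,0,1.7],[0,0,0],0.8],[[0.9,0,1.7],[0,0,0],0.8],[[0.9,0,1.7],[0,0,0],0.8],[[0.9,0,1.7],[0,0,0],0.8],[[0.9,0,1.7],[0,0,0],0.8],[[0.2,0,0.5],[0,0,0],0.8],[[0,0,0],[0,0,0],0.8],[[0,0,0],[0,0,0],0.8]]'; python3 go.py .514 .1668 .12 12.05;  python3 - <<'E'
from h import *
s=bot.capture('side')
crop(s,"pics/s14.png",260,130,370,210,7)
E
```

```text
time_s: 16.7
position: [0.5136, 0.1666, 0.1692]
tcp_rot: [[0.978, -0.001, -0.21], [0.21, -0.001, 0.978], [-0.001, -1.0, -0.0]]
force: [0.8, -0.2, -1.0]
opening: 0.329
t 16.7 pos [0.5136 0.1666 0.1692] yaw 12.12 yaxis [-1.2e-03 -5.0e-04 -1.0e+00] F [ 0.8 -0.2 -1. ] open 28.6 q [  6.1  34.1 100.5  -0.   45.5 -96. ]
turn [ 0.0002  0.0012 -0.0013]
shift cm [0.044 4.922 0.008]
```

View pics/s14.png

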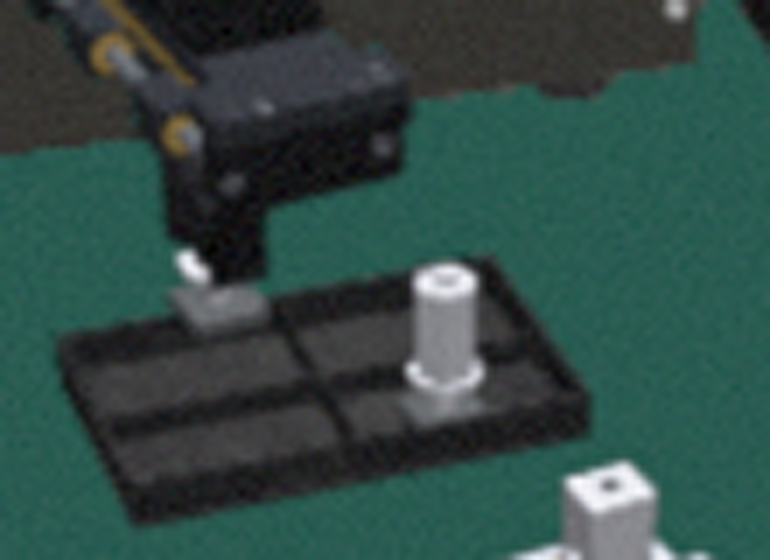

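```bash
python3 -m pendant '[[[0,1.5,0],[0,0,0],0.8],[[0,1.5,0],[0,0,0],0.8],[[0,1.5,0],[0,0,0],0.8],[[0,1.2,0],[0,0,0],0.8],[[0,0.7,0],[0,0,0],0.8],[[0,0.3,0],[0,0,0],0.8],[[0,0.1,0],[0,0,0],0.8],[[0,0.1,0],[0,0,0],0.8],[[0,0,0],[0,0,0],0.8],[[0,0,0],[0,0,0],0.8]]'; python3 go.py .514 .1668 .10 12.05;  python3 - <<'E'
from h import *
s=bot.capture('side')
crop(s,"pics/s15.png",260,130,370,210,7)
E
```

```text
time_s: 17.58
position: [0.5146, 0.1665, 0.1012]
tcp_rot: [[0.978, 0.001, -0.209], [0.209, 0.0, 0.978], [0.001, -1.0, -0.0]]
force: [-0.2, 0.4, -2.1]
opening: 0.332
t 17.58 pos [0.5146 0.1665 0.1012] yaw 12.04 yaxis [ 1.2e-03  1.0e-04 -1.0e+00] F [-0.2  0.4 -2.1] open 28.9 q [  6.1  40.9 102.2  -0.   36.9 -96. ]
turn [ 0.0001 -0.0002  0.0012]
shift cm [-0.051  0.123  0.046]
```

View pics/s15.png

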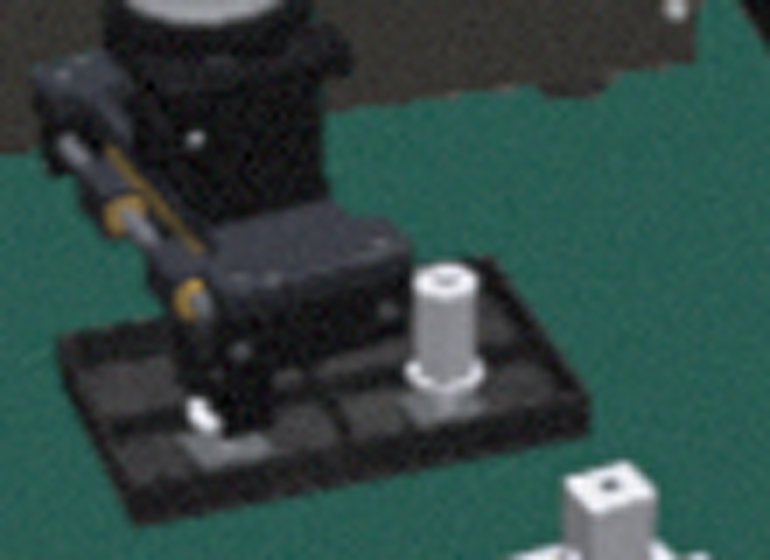

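```bash
python3 -m pendant '[[[0,0.1,0],[0,0,0],0.8],[[0,0.05,0],[0,0,0],0.8],[[0,0,0],[0,0,0],0.8],[[0,0,0],[0,0,0],0.8]]'; python3 go.py .514 .1668 .10 12.05
```

```text
time_s: 17.97
position: [0.5145, 0.1666, 0.0996]
tcp_rot: [[0.978, 0.001, -0.209], [0.209, 0.0, 0.978], [0.001, -1.0, -0.0]]
force: [-0.5, 0.7, 2.6]
opening: 0.329
t 17.97 pos [0.5145 0.1666 0.0996] yaw 12.05 yaxis [ 1.e-03  1.e-04 -1.e+00] F [-0.5  0.7  2.6] open 28.6 q [  6.1  41.1 102.2   0.   36.7 -96. ]
turn [0.0001 0.     0.001 ]
shift cm [-0.047 -0.037  0.028]
```

```bash
python3 -m pendant '[[[0,0,0],[0,0,0],0.6],[[0,0,0],[0,0,0],0.5],[[0,0,0],[0,0,0],0.4],[[0,0,0],[0,0,0],0.4],[[0,0,0],[0,0,0],0.4],[[0,-0.5,0],[0,0,0],0.4],[[0,-1.5,0],[0,0,0],0.4],[[0,-2,0],[0,0,0],0.4],[[0,-2,0],[0,0,0],0.4],[[0,-1,0],[0,0,0],0.4]]'; python3 go.py .6243 .022 .14 12.05;  python3 - <<'E'
from h import *
s=bot.capture('side')
crop(s,"pics/s16.png",260,130,370,210,7)
E
```

```text
time_s: 18.8
position: [0.515, 0.1666, 0.1713]
tcp_rot: [[0.978, 0.003, -0.209], [0.209, 0.0, 0.978], [0.003, -1.0, -0.0]]
force: [0.7, -0.4, -0.9]
opening: 0.6
t 18.8 pos [0.515  0.1666 0.1713] yaw 12.05 yaxis [ 3.1e-03  3.0e-04 -1.0e+00] F [ 0.7 -0.4 -0.9] open 52.2 q [  6.1  33.9 100.3  -0.   45.6 -96. ]
turn [ 0.0003 -0.0001  0.0031]
shift cm [  7.665   3.133 -16.423]
```

View pics/s16.png

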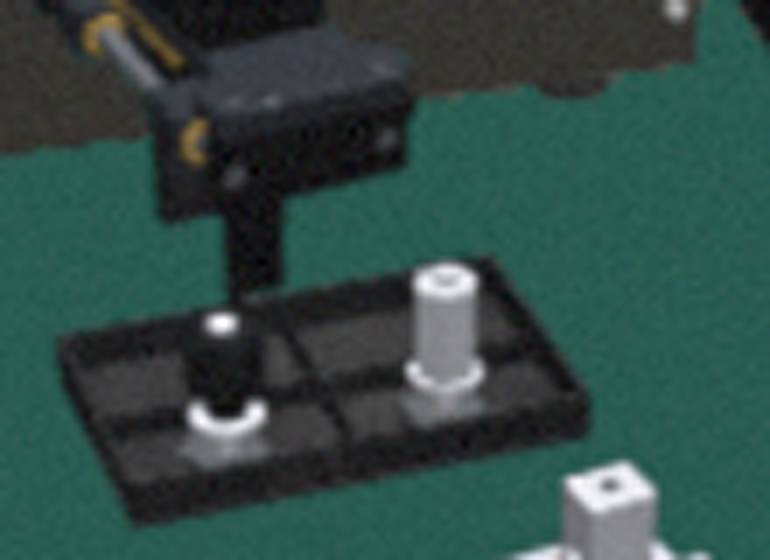

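Both clamps stand in the tray. Now to the end stop.

```bash
python3 -m pendant '[[[0.3,0,-0.7],[0,0,0],0.3],[[0.8,0,-1.7],[0,0,0],0.2],[[0.8,0,-1.7],[0,0,0],0.2],[[0.8,0,-1.7],[0,0,0],0.2],[[0.8,0,-1.7],[0,0,0],0.2],[[0.8,0,-1.7],[0,0,0],0.2],[[0.8,0,-1.7],[0,0,0],0.2],[[0.8,0,-1.7],[0,0,0],0.2],[[0.8,0,-1.7],[0,0,0],0.2],[[0.8,0,-1.7],[0,0,0],0.2],[[0.15,0,-0.4],[0,0,0],0.2],[[0,1.5,0],[0,0,0],0.2],[[0,1,0],[0,0,0],0.2],[[0,0.6,0],[0,0,0],0.2],[[0,0,0],[0,0,0],0.2],[[0,0,0],[0,0,0],0.2]]'; python3 go.py .6243 .022 .1015 12.05;  python3 - <<'E'
from h import *
im=np.mean([bot.capture('side')["img"].astype(float) for _ in range(3)],0)
im=np.clip((im/255)**.5*255,0,255).astype(np.uint8)
cv2.imwrite("pics/s17.png",cv2.resize(im[180:230,320:375,::-1],None,fx=14,fy=12,interpolation=cv2.INTER_CUBIC))
E
```

```text
time_s: 20.18
position: [0.6225, 0.0226, 0.1374]
tcp_rot: [[0.978, -0.002, -0.209], [0.209, 0.0, 0.978], [-0.002, -1.0, 0.001]]
force: [-0.8, -0.3, -0.5]
opening: 0.798
t 20.18 pos [0.6225 0.0226 0.1374] yaw 12.09 yaxis [-2.2e-03  3.0e-04 -1.0e+00] F [-0.8 -0.3 -0.5] open 69.4 q [  -8.2   41.5   89.     0.    49.6 -110.3]
turn [-0.0008  0.0006 -0.002 ]
shift cm [ 0.165  3.585 -0.1  ]
```

View pics/s17.png

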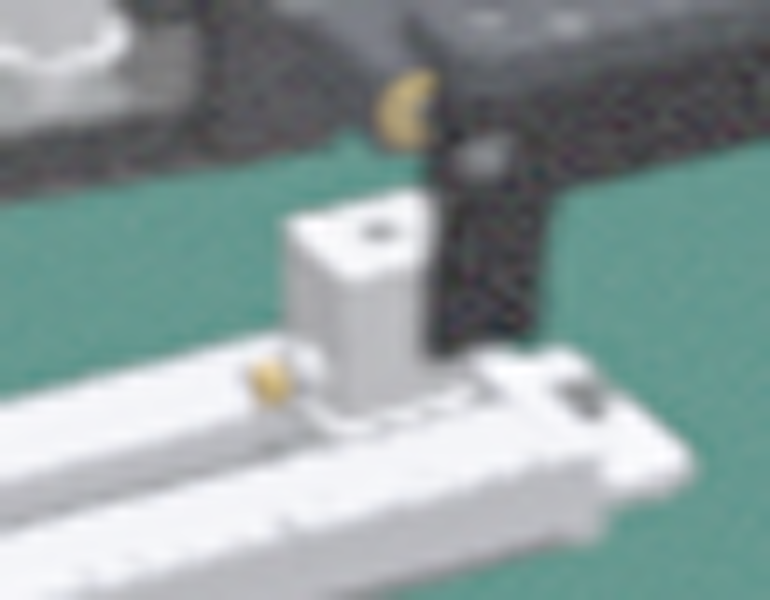

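```bash
python3 -m pendant '[[[0,1.2,0],[0,0,0],0.3],[[0,1.2,0],[0,0,0],0.3],[[0,0.8,0],[0,0,0],0.3],[[0,0.4,0],[0,0,0],0.4],[[0,0,0],[0,0,0],0.5],[[0,0,0],[0,0,0],0.6],[[0,0,0],[0,0,0],0.7],[[0,0,0],[0,0,0],0.9],[[0,0,0],[0,0,0],0.9],[[0,0,0],[0,0,0],0.9],[[0,0,0],[0,0,0],0.9],[[0,0,0],[0,0,0],0.9],[[0,0,0],[0,0,0],0.9]]'; python3 go.py
```

```text
time_s: 21.42
position: [0.6234, 0.0222, 0.1026]
tcp_rot: [[0.978, 0.001, -0.209], [0.209, 0.0, 0.978], [0.001, -1.0, -0.0]]
force: [-0.2, 0.5, 2.8]
opening: 0.25
t 21.42 pos [0.6234 0.0222 0.1026] yaw 12.04 yaxis [ 6.e-04  1.e-04 -1.e+00] F [-0.2  0.5  2.8] open 21.8 q [  -8.2   44.6   89.7    0.    45.8 -110.3]
```

```bash
python3 -m pendant '[[[0,-0.13,0],[0,0,0],0.9],[[0,0,0],[0,0,0],0.9],[[-0.5,0,0],[0,0,0],0.9],[[-0.8,0,0],[0,0,0],0.9],[[-0.8,0,0],[0,0,0],0.9],[[-0.8,0,0],[0,0,0],0.9]]';python3 -m pendant '[[[-1,0,0],[0,0,0],0.9],[[-1.2,0,0],[0,0,0],0.9],[[-1.2,0,0],[0,0,0],0.9],[[-1.2,0,0],[0,0,0],0.9],[[-1.2,0,0],[0,0,0],0.9],[[-1.2,0,0],[0,0,0],0.9],[[-1.2,0,0],[0,0,0],0.9],[[-1.2,0,0],[0,0,0],0.9],[[-1.2,0,0],[0,0,0],0.9],[[-1.2,0,0],[0,0,0],0.9],[[-1.1,0,0],[0,0,0],0.9],[[-0.5,0,0],[0,0,0],0.9],[[0,0,0],[0,0,0],0.9],[[0,0,0],[0,0,0],0.9]]'; python3 go.py; python3 -c "
from h import *
s=bot.capture('side')
crop(s,'pics/s18.png',250,160,350,260,6)
"
```

```text
time_s: 21.92
position: [0.5933, 0.0159, 0.1031]
tcp_rot: [[0.978, -0.002, -0.209], [0.209, 0.0, 0.978], [-0.002, -1.0, 0.001]]
force: [-0.1, -0.3, -3.0]
opening: 0.253
time_s: 23.08
position: [0.4641, -0.0122, 0.1037]
tcp_rot: [[0.978, 0.001, -0.208], [0.208, -0.0, 0.978], [0.001, -1.0, -0.0]]
force: [0.7, 0.5, -1.5]
opening: 0.25
t 23.08 pos [ 0.4641 -0.0122  0.1037] yaw 12.02 yaxis [ 1.e-03 -2.e-04 -1.e+00] F [ 0.7  0.5 -1.5] open 21.7 q [ -15.3   38.   113.2    0.    28.7 -117.4]
```

View pics/s18.png

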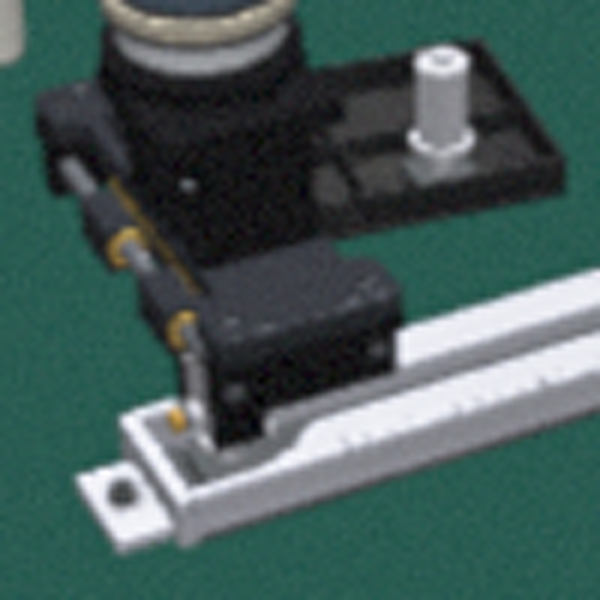

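```bash
python3 - <<'E'
from h import *
t=bot.capture('top');s=bot.capture('side')
d=np.load("a.npz")
def edges(im,cam,cx0,slope,r0,r1,half,name):
    g=im.mean(2)
    L=[];Rr=[]
    for v in range(r0,r1):
        c=cx0+slope*(v-r0)
        u0=int(c-half);row=cv2.resize(g[v:v+1,u0:u0+2*half+1],None,fx=10,fy=1,interpolation=cv2.INTER_LINEAR)[0]
        th=150;idx=np.where(row>th)[0]
        if len(idx)==0: continue
        L.append((u0+(idx[0]+.5)/10-.5,v));Rr.append((u0+(idx[-1]+.5)/10-.5,v))
    for nm,E in(("L",L),("R",Rr)):
        P=np.array([onz(cam,u,v,.025) for u,v in E])
        for _ in range(3):
            k=np.polyfit(P[:,0],P[:,1],1);r=P[:,1]-np.polyval(k,P[:,0]);P=P[np.abs(r)<max(2*r.std(),.0005)]
        print(name,nm,len(P),"yaw",np.degrees(np.arctan(k[0])).round(2),"y at x=.56",np.polyval(k,.56).round(4),"sd",r.std().round(4))
edges(d["ti"],t,240+333/3.8,(62/295),165,228,14,"clamp")
edges(d["ti"],t,240+565/3.8,(70/292),155,217,14,"free")
# free slot dark centre
g=d["ti"].mean(2);Q=[]
for v in range(156,196):
    c=240+566/3.8+(70/292)*(v-155);u0=int(c-5);w=np.clip(170-g[v,u0:u0+11],0,None);u=(w*np.arange(u0,u0+11)).sum()/w.sum();Q.append(onz(t,u,v,.022))
Q=np.array(Q);k=np.polyfit(Q[:,0],Q[:,1],1);print("slot",np.degrees(np.arctan(k[0])),np.polyval(k,.56),(Q[:,1]-np.polyval(k,Q[:,0])).std())
E
```

```text
clamp L 63 yaw 12.18 y at x=.56 0.0432 sd 0.0002
clamp R 58 yaw 12.44 y at x=.56 -0.0227 sd 0.0002
free L 62 yaw 12.47 y at x=.56 -0.1568 sd 0.0002
free R 60 yaw 12.67 y at x=.56 -0.2232 sd 0.0002
slot 12.547093364757353 -0.19093443124350779 0.00012088031344389686
```

```bash
python3 -m pendant '[[[0,-0.6,0],[0,0,0],0.9],[[0,-0.6,0],[0,0,0],0.9],[[0,-1,0],[0,0,0],0.9],[[0,-1.5,0],[0,0,0],0.9],[[0,-1.5,0],[0,0,0],0.9],[[0,-1,0],[0,0,0],0.9],[[0,0,0],[0,-0.009,0],0.9],[[0,0,-0.8],[0,0,0],0.9],[[-0.1,0,-1.6],[0,0,0],0.9],[[-0.1,0,-1.6],[0,0,0],0.9],[[-0.1,0,-1.6],[0,0,0],0.9],[[-0.1,0,-1.6],[0,0,0],0.9],[[-0.1,0,-1.6],[0,0,0],0.9],[[-0.1,0,-1.6],[0,0,0],0.9],[[-0.1,0,-1.6],[0,0,0],0.9],[[-0.1,0,-1.6],[0,0,0],0.9],[[-0.1,0,-1.6],[0,0,0],0.9],[[-0.1,0,-1.6],[0,0,0],0.9],[[-0.1,0,-1.6],[0,0,0],0.9],[[-0.1,0,-1.2],[0,0,0],0.9]]';python3 -m pendant '[[[0,0,0],[0,0,0],0.9],[[0,0,0],[0,0,0],0.9]]'; python3 go.py .4951 -.2065 .13 12.55; python3 -c "
from h import *
s=bot.capture('side')
crop(s,'pics/s19.png',270,200,410,320,5.5)
"
```

```text
time_s: 24.9
position: [0.4952, -0.2079, 0.1652]
tcp_rot: [[0.976, 0.0, -0.217], [0.217, -0.001, 0.976], [0.0, -1.0, -0.001]]
force: [0.7, -0.9, -1.6]
opening: 0.248
time_s: 25.07
position: [0.4946, -0.2064, 0.1653]
tcp_rot: [[0.976, -0.0, -0.216], [0.216, 0.001, 0.976], [-0.0, -1.0, 0.001]]
force: [-0.5, 1.0, -2.3]
opening: 0.246
t 25.07 pos [ 0.4946 -0.2064  0.1653] yaw 12.48 yaxis [-3.e-04  6.e-04 -1.e+00] F [-0.5  1.  -2.3] open 21.4 q [ -34.6   34.3  101.2    0.    44.6 -137.1]
turn [-0.0006 -0.0013 -0.0002]
shift cm [ 0.043  3.529 -0.02 ]
```

View pics/s19.png

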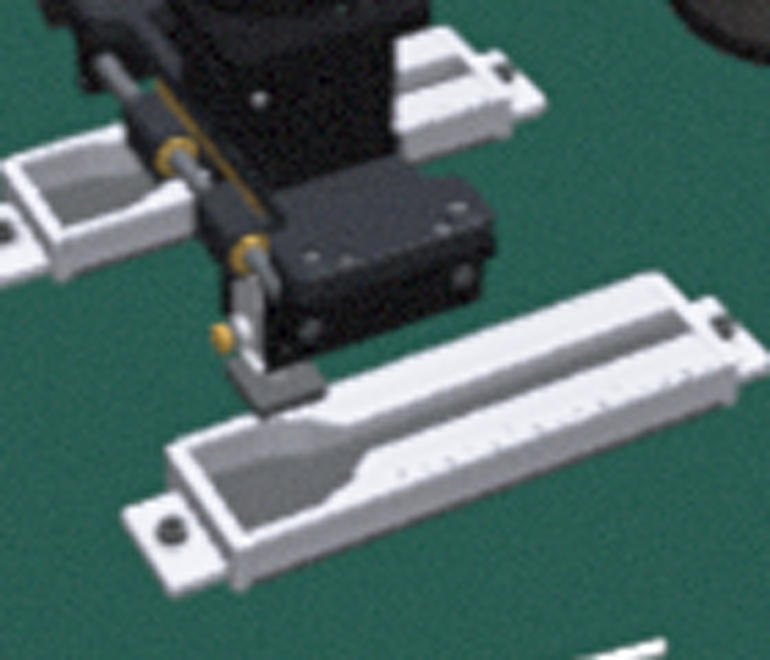

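```bash
python3 -c "
from h import *
s=bot.capture('side')
P=[[.4946,-.2064,z] for z in(.0757,.0677,.025,.005)]
print((proj(s,P)-[270,200]+.5)*5.5)
"
```

```text
[[265.68363312 376.17787229]
 [265.78955451 391.77876009]
 [266.33895616 472.69871081]
 [266.58740566 509.29219673]]
```

```bash
python3 -m pendant '[[[-0.3,1,0],[0,0,0],0.9],[[0,1.5,0],[0,0,0],0.9],[[0,0.9,0],[0,0,0],0.9],[[0,0.3,0],[0,0,0],0.9],[[0,0,0],[0,0,0],0.9],[[0,0,0],[0,0,0],0.9]]'; python3 go.py; python3 - <<'E'
from h import *
im=np.mean([bot.capture('side')["img"].astype(float) for _ in range(4)],0)
im=np.clip((im/255)**.7*255,0,255).astype(np.uint8)
cv2.imwrite("pics/s20.png",cv2.resize(im[255:310,290:360,::-1],None,fx=11,fy=11,interpolation=cv2.INTER_CUBIC))
E
```

```text
time_s: 25.67
position: [0.492, -0.2062, 0.1285]
tcp_rot: [[0.976, -0.0, -0.218], [0.218, 0.0, 0.976], [-0.0, -1.0, 0.0]]
force: [-0.2, 0.4, -2.8]
opening: 0.25
t 25.67 pos [ 0.492  -0.2062  0.1285] yaw 12.59 yaxis [-2.e-04  1.e-04 -1.e+00] F [-0.2  0.4 -2.8] open 21.8 q [ -34.7   37.8  102.7    0.    39.6 -137.3]
```

View pics/s20.png

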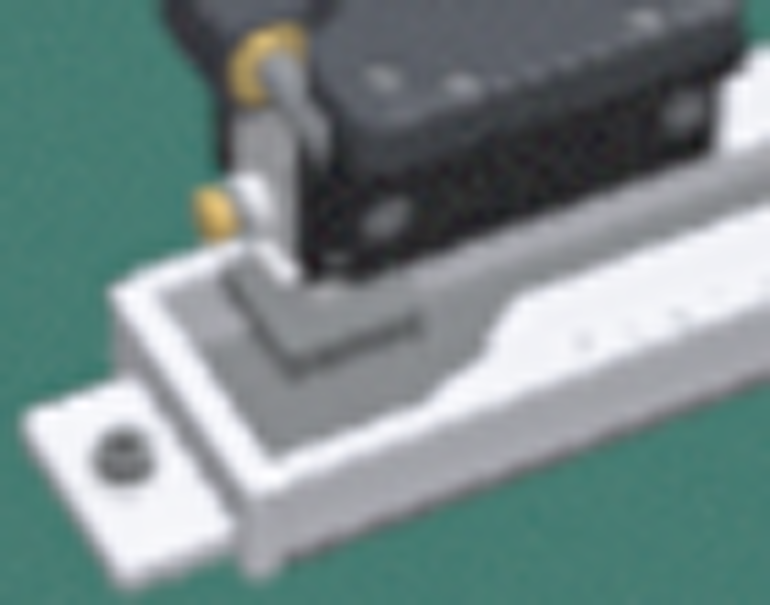

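```bash
python3 - <<'E'
from h import *
s=bot.capture('side')
f=lambda u,v,z: onz(s,290+(u+.5)/11-.5,255+(v+.5)/11-.5,z)
a=np.radians(12.55);ex=np.array([np.cos(a),np.sin(a)]);ey=np.array([-ex[1],ex[0]])
o=np.array([.492,-.2062])
for n,u,v,z in [("foot near-left top",290,358,.0389),("foot near-right",422,314,.0389),("foot back-left",228,285,.0389),("pocket near-left",272,465,.025),("pocket back-left",160,290,.025),("rail near-left top outer",258,492,.025),("rail back-left outer",113,290,.025),("screw",123,457,.015),("taper start near lip",490,350,.025),("lip end",512,300,.025)]:
    p=f(u,v,z)[:2]-o;print(n,(p@ex*1e3).round(1),(p@ey*1e3).round(1))
E
```

```text
foot near-left top -9.7 -15.6
foot near-right 18.0 -16.7
foot back-left -11.5 7.4
pocket near-left -19.3 -26.8
pocket back-left -17.8 25.1
rail near-left top outer -24.8 -31.8
rail back-left outer -26.0 29.3
screw -39.6 -3.3
taper start near lip 31.8 -18.9
lip end 42.2 -8.9
```

```bash
python3 -m pendant '[[[0,0.6,0],[0,0,0],0.9],[[0,0.8,0],[0,0,0],0.9],[[0,0.6,0],[0,0,0],0.9],[[0,0.35,0],[0,0,0],0.9],[[0,0.1,0],[0,0,0],0.9],[[0,0,0],[0,0,0],0.9],[[0,0,0],[0,0,0],0.9]]'; python3 go.py; python3 - <<'E'
from h import *
im=np.mean([bot.capture('side')["img"].astype(float) for _ in range(4)],0)
im=np.clip((im/255)**.7*255,0,255).astype(np.uint8)
cv2.imwrite("pics/s21.png",cv2.resize(im[255:310,290:360,::-1],None,fx=11,fy=11,interpolation=cv2.INTER_CUBIC))
E
```

```text
time_s: 26.5
position: [0.4918, -0.2065, 0.1037]
tcp_rot: [[0.976, -0.0, -0.217], [0.217, 0.0, 0.976], [-0.0, -1.0, 0.0]]
force: [-0.3, 0.0, -2.5]
opening: 0.252
t 26.5 pos [ 0.4918 -0.2065  0.1037] yaw 12.56 yaxis [-3.e-04  2.e-04 -1.e+00] F [-0.3  0.  -2.5] open 21.9 q [ -34.8   40.4  103.2   -0.    36.5 -137.3]
```

View pics/s21.png

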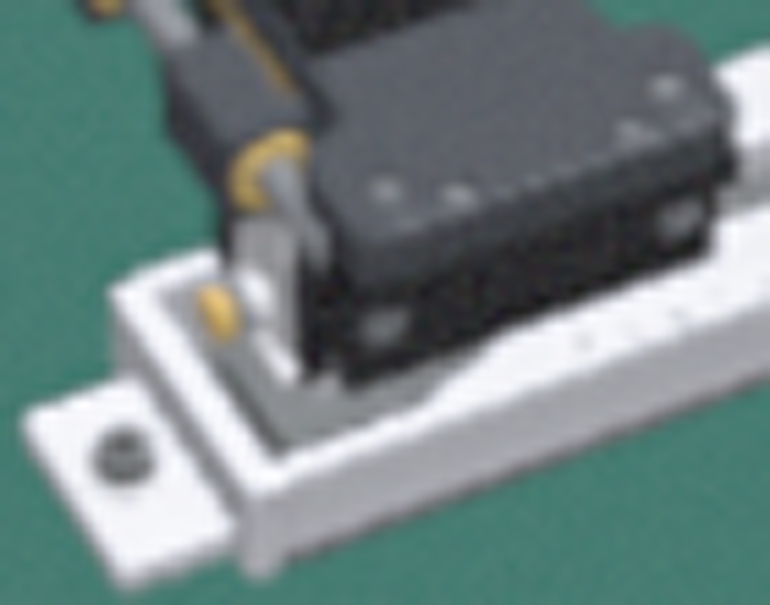

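```bash
python3 -c "
from h import *
s=bot.capture('side');t=bot.capture('top')
print(onz(s,463,284,0),onz(s,441,272,0),onz(t,408,128,0),tri(t,(380,118),s,(428,207)),onz(s,422,300,0.03))
"; python3 -m pendant '[[[0.4,0,0],[0,0,0],0.9],[[0.7,0,0],[0,0,0],0.9],[[0.7,0,0],[0,0,0],0.9],[[0.7,0,0],[0,0,0],0.9],[[0.7,0,0],[0,0,0],0.9],[[0.7,0,0],[0,0,0],0.9]]'; python3 go.py
```

```text
[ 0.81088536 -0.25833552  0.        ] [ 0.78112748 -0.21104247  0.        ] [ 0.7706162  -0.23319811  0.        ] (array([ 0.76475739, -0.12855334,  0.12526901]), np.float64(0.00999269989957544)) [ 0.68884738 -0.30543838  0.03      ]
time_s: 27.3
position: [0.5309, -0.1978, 0.1039]
tcp_rot: [[0.976, 0.0, -0.218], [0.218, -0.0, 0.976], [0.0, -1.0, -0.0]]
force: [0.4, -0.4, -3.0]
opening: 0.255
t 27.3 pos [ 0.5309 -0.1978  0.1039] yaw 12.58 yaxis [ 3.e-04 -2.e-04 -1.e+00] F [ 0.4 -0.4 -3. ] open 22.2 q [ -31.7   41.7   98.3    0.    40.  -134.3]
```

```bash
python3 -m pendant '[[[0.5,0,0],[0,0,0],0.9],[[0.8,0,0],[0,0,0],0.9],[[0.8,0,0],[0,0,0],0.9],[[0.8,0,0],[0,0,0],0.9],[[0.8,0,0],[0,0,0],0.9],[[0.8,0,0],[0,0,0],0.9],[[0.8,0,0],[0,0,0],0.9],[[0.7,0,0],[0,0,0],0.9]]'; python3 go.py;python3 -m pendant '[[[0.8,0,0],[0,0,0],0.9],[[0.8,0,0],[0,0,0],0.9],[[0.8,0,0],[0,0,0],0.9],[[0.8,0,0],[0,0,0],0.9],[[0.8,0,0],[0,0,0],0.9],[[0.8,0,0],[0,0,0],0.9],[[0.4,0,0],[0,0,0],0.9],[[0.3,0,0],[0,0,0],0.9],[[0,0,0],[0,0,0],0.9]]'; python3 go.py; python3 - <<'E'
from h import *
s=bot.capture('side')
crop(s,"pics/s22.png",290,190,450,300,5)
E
```

```text
time_s: 27.97
position: [0.5894, -0.1848, 0.1039]
tcp_rot: [[0.976, 0.0, -0.218], [0.218, -0.0, 0.976], [0.0, -1.0, -0.0]]
force: [0.5, -0.1, -1.8]
opening: 0.249
t 27.97 pos [ 0.5894 -0.1848  0.1039] yaw 12.57 yaxis [ 2.e-04 -1.e-04 -1.e+00] F [ 0.5 -0.1 -1.8] open 21.7 q [ -27.8   44.1   90.6    0.    45.3 -130.3]
time_s: 28.72
position: [0.6427, -0.1729, 0.1039]
tcp_rot: [[0.976, 0.0, -0.218], [0.218, -0.0, 0.976], [0.0, -1.0, -0.0]]
force: [-0.2, -0.3, -2.4]
opening: 0.247
t 28.72 pos [ 0.6427 -0.1729  0.1039] yaw 12.58 yaxis [ 4.e-04 -2.e-04 -1.e+00] F [-0.2 -0.3 -2.4] open 21.5 q [ -24.7   46.7   83.     0.    50.3 -127.2]
```

View pics/s22.png

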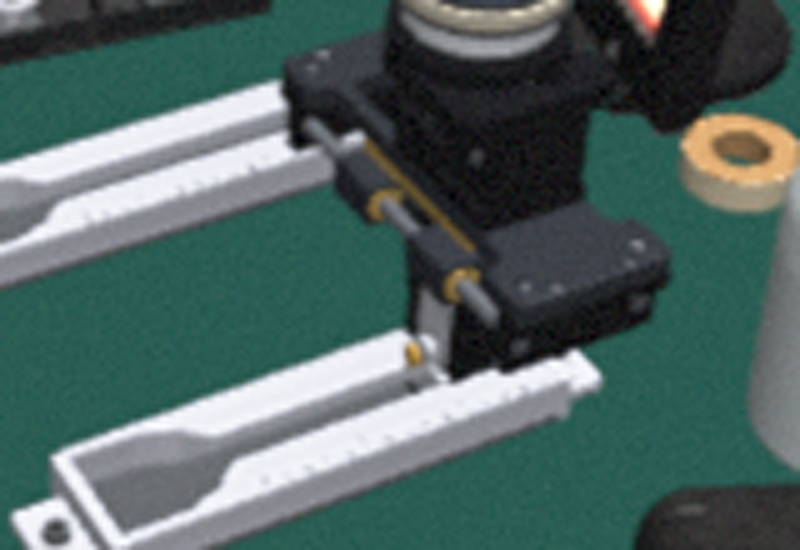

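```bash
python3 -m pendant '[[[0.6,0,0],[0,0,0],0.9],[[0.6,0,0],[0,0,0],0.9],[[0.4,0,0],[0,0,0],0.9],[[0.1,0,0],[0,0,0],0.9],[[0,0,0],[0,0,0],0.9]]';python3 -m pendant '[[[0.15,0,0],[0,0,0],0.9],[[0.15,0,0],[0,0,0],0.9],[[0,0,0],[0,0,0],0.9]]';python3 -m pendant '[[[0.1,0,0],[0,0,0],0.9],[[0.1,0,0],[0,0,0],0.9],[[0,0,0],[0,0,0],0.9]]'
```

```text
time_s: 29.18
position: [0.6592, -0.1693, 0.104]
tcp_rot: [[0.976, 0.0, -0.218], [0.218, -0.0, 0.976], [0.0, -1.0, -0.0]]
force: [-1.2, -0.5, -2.0]
opening: 0.247
time_s: 29.43
position: [0.6618, -0.1687, 0.104]
tcp_rot: [[0.976, 0.0, -0.217], [0.217, -0.0, 0.976], [0.0, -1.0, -0.0]]
force: [0.7, 0.3, -2.2]
opening: 0.255
time_s: 29.68
position: [0.6638, -0.1682, 0.104]
tcp_rot: [[0.976, 0.0, -0.217], [0.217, -0.0, 0.976], [0.0, -1.0, -0.0]]
force: [0.1, -0.3, -1.8]
opening: 0.254
```

```bash
python3 -m pendant '[[[0.08,0,0],[0,0,0],0.9],[[0.08,0,0],[0,0,0],0.9],[[0,0,0],[0,0,0],0.9]]'; python3 -m pendant '[[[0.08,0,0],[0,0,0],0.9],[[0.08,0,0],[0,0,0],0.9],[[0,0,0],[0,0,0],0.9]]'
```

```text
time_s: 29.93
position: [0.665, -0.1679, 0.1039]
tcp_rot: [[0.976, -0.001, -0.218], [0.218, -0.0, 0.976], [-0.001, -1.0, 0.0]]
force: [-0.4, -0.1, -2.3]
opening: 0.252
time_s: 30.18
position: [0.6653, -0.1678, 0.1038]
tcp_rot: [[0.976, -0.004, -0.218], [0.218, -0.0, 0.976], [-0.004, -1.0, 0.001]]
force: [-4.5, -2.3, 0.3]
opening: 0.25
```

```bash
python3 -m pendant '[[[0.08,0,0],[0,0,0],0.9],[[0.08,0,0],[0,0,0],0.9],[[0,0,0],[0,0,0],0.9]]'
```

```text
time_s: 30.43
position: [0.6657, -0.1677, 0.1038]
tcp_rot: [[0.976, -0.007, -0.218], [0.218, -0.0, 0.976], [-0.007, -1.0, 0.001]]
force: [-6.1, -3.2, 1.7]
opening: 0.251
```

```bash
python3 -m pendant '[[[-0.2,0,0],[0,0,0],0.9],[[0,0.1,0],[0,0,0],0.9],[[0,0.06,0],[0,0,0],0.9],[[0,0,0],[0,0,0],0.9]]'; python3 -m pendant '[[[0.08,0,0],[0,0,0],0.9],[[0.08,0,0],[0,0,0],0.9],[[0.04,0,0],[0,0,0],0.9],[[0,0,0],[0,0,0],0.9]]'
```

```text
time_s: 30.77
position: [0.6652, -0.1677, 0.1027]
tcp_rot: [[0.976, -0.003, -0.218], [0.218, 0.0, 0.976], [-0.003, -1.0, 0.001]]
force: [-5.5, -2.0, 2.2]
opening: 0.245
time_s: 31.1
position: [0.6657, -0.1676, 0.1027]
tcp_rot: [[0.976, -0.007, -0.219], [0.219, -0.0, 0.976], [-0.007, -1.0, 0.001]]
force: [-9.8, -3.0, 5.6]
opening: 0.251
```

```bash
python3 -m pendant '[[[0,0,0],[0,0,0],0.7],[[0,0,0],[0,0,0],0.5],[[0,0,0],[0,0,0],0.4],[[0,0,0],[0,0,0],0.4],[[0,0,0],[0,0,0],0.4],[[0,0,0],[0,0,0],0.4],[[0,-0.5,0],[0,0,0],0.4],[[0,-1.5,0],[0,0,0],0.4],[[0,-2,0],[0,0,0],0.4],[[0,-2,0],[0,0,0],0.4],[[0,-1,0],[0,0,0],0.4]]'; python3 go.py .5145 .1666 .16 12.05; python3 - <<'E'
from h import *
im=np.mean([bot.capture('side')["img"].astype(float) for _ in range(4)],0)
im=np.clip((im/255)**.9*255,0,255).astype(np.uint8)
cv2.imwrite("pics/s23.png",cv2.resize(im[220:280,350:420,::-1],None,fx=10,fy=10,interpolation=cv2.INTER_CUBIC))
E
```

```text
time_s: 32.02
position: [0.6695, -0.1676, 0.1752]
tcp_rot: [[0.976, 0.004, -0.217], [0.217, -0.002, 0.976], [0.004, -1.0, -0.002]]
force: [-0.4, -0.5, 0.3]
opening: 0.597
t 32.02 pos [ 0.6695 -0.1676  0.1752] yaw 12.56 yaxis [ 0.004  -0.0016 -1.    ] F [-0.4 -0.5  0.3] open 51.9 q [ -23.3   42.7   77.4    0.    59.6 -125.9]
turn [0.0024 0.0089 0.0036]
shift cm [-8.182  1.521 35.921]
```

View pics/s23.png

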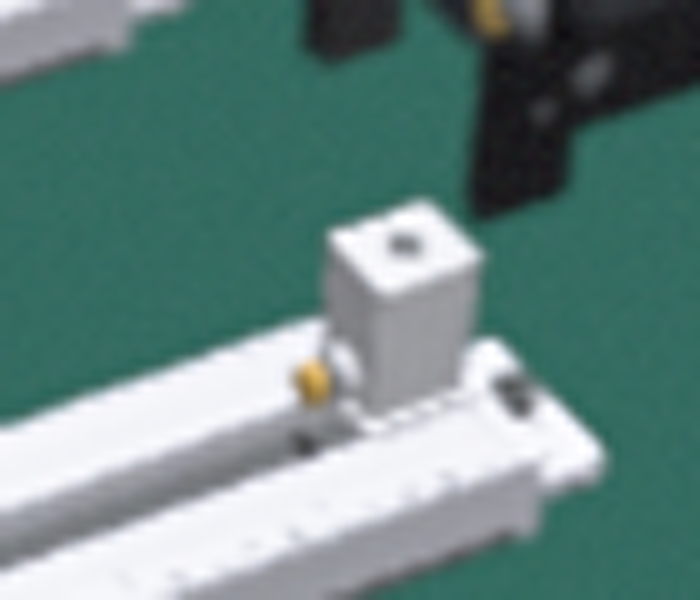

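```bash
python3 - <<'E'
from h import *
s=bot.capture('side')
f=lambda u,v,z: onz(s,350+(u+.5)/10-.5,220+(v+.5)/10-.5,z)[:2]
a=np.radians(12.55);ex=np.array([np.cos(a),np.sin(a)])
h=f(405,243,.0705)
for n,u,v,z in [("screw",517,392,.0135),("near end corner x=115 z.025",540,462,.025)]:print(n,(f(u,v,z)-h)@ex*1e3,(f(u,v,z)-h)@[-ex[1],ex[0]]*1e3)
# initial clamp-rail check
print("init", (onz(s,362.98,211.6,.0135)[:2]-onz(s,250+369/3.8,155+168/3.8,.0705)[:2])@ex*1e3)
E
```

```text
screw 35.08758312411922 -1.6299320917674727
near end corner x=115 z.025 17.907987046126962 -33.447258471080566
init 50.67664357061132
```

```bash
python3 -m pendant '[[[0,0,0],[0,0.009,0],0.4],[[-0.2,0,1],[0,0,0],0.4],[[-0.45,0,2],[0,0,0],0.4],[[-0.45,0,2],[0,0,0],0.4],[[-0.45,0,2],[0,0,0],0.4],[[-0.45,0,2],[0,0,0],0.4],[[-0.45,0,2],[0,0,0],0.4],[[-0.45,0,2],[0,0,0],0.4],[[-0.45,0,2],[0,0,0],0.4],[[-0.45,0,2],[0,0,0],0.4],[[-0.45,0,2],[0,0,0],0.4],[[-0.45,0,2],[0,0,0],0.4],[[-0.45,0,2],[0,0,0],0.4],[[-0.45,0,2],[0,0,0],0.4],[[-0.45,0,2],[0,0,0],0.4],[[-0.45,0,2],[0,0,0],0.4],[[-0.45,0,2],[0,0,0],0.4],[[-0.45,0,2],[0,0,0],0.4],[[-0.45,0,2],[0,0,0],0.4],[[-0.4,0,0.9],[0,0,0],0.4]]'; python3 -m pendant '[[[0,0,0],[0,0,0],0.4],[[0,0,0],[0,0,0],0.4]]'; python3 go.py .5145 .1666 .12 12.05
```

```text
time_s: 33.93
position: [0.5106, 0.1689, 0.1718]
tcp_rot: [[0.978, -0.002, -0.21], [0.21, 0.0, 0.978], [-0.002, -1.0, 0.001]]
force: [-0.3, -0.2, -1.2]
opening: 0.601
time_s: 34.1
position: [0.5123, 0.1669, 0.1721]
tcp_rot: [[0.978, -0.0, -0.21], [0.21, -0.0, 0.978], [-0.001, -1.0, -0.0]]
force: [-0.8, 0.9, 0.5]
opening: 0.599
t 34.1 pos [0.5123 0.1669 0.1721] yaw 12.13 yaxis [-5.e-04 -4.e-04 -1.e+00] F [-0.8  0.9  0.5] open 52.1 q [  6.2  33.8 100.5  -0.   45.7 -95.9]
turn [ 0.0003  0.0014 -0.0006]
shift cm [ 0.211  5.209 -0.074]
```

```bash
python3 -m pendant '[[[0.2,1,-0.07],[0,0,0],0.4],[[0,2,0],[0,0,0],0.4],[[0,2,0],[0,0,0],0.4],[[0,1.3,0],[0,0,0],0.4],[[0,0.7,0],[0,0,0],0.4],[[0,0.25,0],[0,0,0],0.4],[[0,0,0],[0,0,0],0.4],[[0,0,0],[0,0,0],0.4]]'; python3 go.py .5145 .1666 .0996 12.05
```

```text
time_s: 34.77
position: [0.5154, 0.166, 0.1001]
tcp_rot: [[0.978, 0.001, -0.208], [0.208, 0.0, 0.978], [0.001, -1.0, -0.0]]
force: [-0.1, -0.5, -0.0]
opening: 0.6
t 34.77 pos [0.5154 0.166  0.1001] yaw 12.01 yaxis [ 9.e-04  0.e+00 -1.e+00] F [-0.1 -0.5 -0. ] open 52.2 q [  6.   41.  102.1  -0.   36.8 -96. ]
turn [ 0.0001 -0.0008  0.0009]
shift cm [-0.08   0.047  0.074]
```

```bash
python3 -m pendant '[[[-0.08,0.03,0.07],[0,0,0],0.5],[[0,0,0],[0,0,0],0.6],[[0,0,0],[0,0,0],0.65],[[0,0,0],[0,0,0],0.8],[[0,0,0],[0,0,0],0.8],[[0,0,0],[0,0,0],0.8],[[0,0,0],[0,0,0],0.8],[[0,0,0],[0,0,0],0.8]]'; python3 go.py .5145 .1666 .0996 12.05
```

```text
time_s: 35.43
position: [0.514, 0.1671, 0.1]
tcp_rot: [[0.978, 0.001, -0.209], [0.209, 0.0, 0.978], [0.001, -1.0, 0.0]]
force: [-0.3, 1.0, 5.1]
opening: 0.328
t 35.43 pos [0.514  0.1671 0.1   ] yaw 12.05 yaxis [ 7.e-04  3.e-04 -1.e+00] F [-0.3  1.   5.1] open 28.6 q [  6.2  41.  102.2   0.   36.7 -95.9]
turn [-0.0001 -0.      0.0007]
shift cm [ 0.034  0.038 -0.062]
```

```bash
python3 -m pendant '[[[0,-0.6,0],[0,0,0],0.8],[[0,-1,0],[0,0,0],0.8],[[0,-1.8,0],[0,0,0],0.8],[[0,-1.8,0],[0,0,0],0.8],[[0,-1.5,0],[0,0,0],0.8],[[-0.5,0,-0.9],[0,0,0],0.8],[[-0.9,0,-1.7],[0,0,0],0.8],[[-0.9,0,-1.7],[0,0,0],0.8],[[-0.9,0,-1.7],[0,0,0],0.8],[[-0.9,0,-1.7],[0,0,0],0.8],[[-0.9,0,-1.7],[0,0,0],0.8],[[-0.9,0,-1.7],[0,0,0],0.8],[[-0.9,0,-1.7],[0,0,0],0.8],[[-0.9,0,-1.7],[0,0,0],0.8],[[-0.9,0,-1.7],[0,0,0],0.8],[[0,0,-0.3],[0,0,0],0.8],[[0,0,0],[0,0,0],0.8],[[0,0,0],[0,0,0],0.8]]'; python3 go.py .4642 -.012 .12 12.05;  python3 - <<'E'
from h import *
s=bot.capture('side')
crop(s,"pics/s24.png",250,150,360,250,6)
E
```

```text
time_s: 36.93
position: [0.464, -0.0125, 0.1663]
tcp_rot: [[0.978, -0.0, -0.208], [0.208, 0.0, 0.978], [-0.0, -1.0, 0.0]]
force: [-0.6, 0.7, -0.8]
opening: 0.332
t 36.93 pos [ 0.464  -0.0125  0.1663] yaw 11.99 yaxis [-5.e-04  3.e-04 -1.e+00] F [-0.6  0.7 -0.8] open 28.9 q [ -15.4   30.5  111.3    0.    38.2 -117.4]
turn [-0.0004 -0.0011 -0.0004]
shift cm [0.028 4.634 0.043]
```

View pics/s24.png

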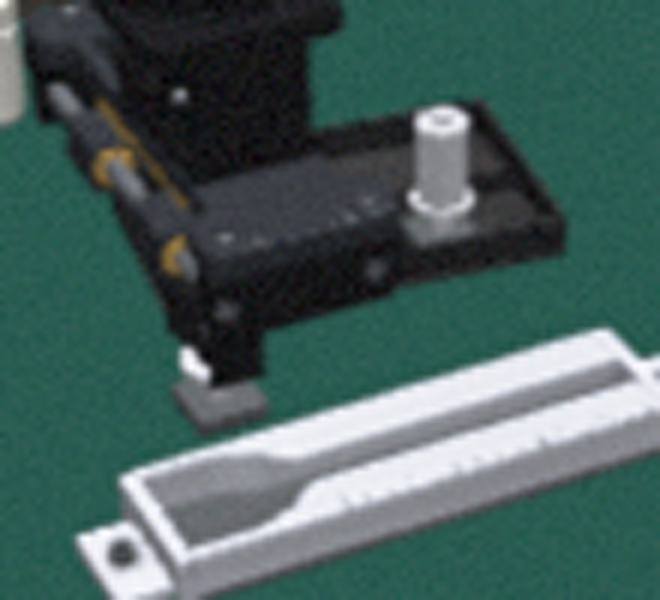

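```bash
python3 -m pendant '[[[0.03,1,0.04],[0,0,0],0.8],[[0,1.5,0],[0,0,0],0.8],[[0,1.5,0],[0,0,0],0.8],[[0,1,0],[0,0,0],0.8],[[0,0.7,0],[0,0,0],0.8],[[0,0.4,0],[0,0,0],0.8],[[0,0.15,0],[0,0,0],0.8],[[0,0,0],[0,0,0],0.8],[[0,0,0],[0,0,0],0.8]]'; python3 go.py .5679 .0102 .1034 12.05
```

```text
time_s: 37.73
position: [0.4647, -0.0118, 0.1044]
tcp_rot: [[0.978, 0.001, -0.209], [0.209, -0.0, 0.978], [0.001, -1.0, -0.0]]
force: [0.3, 0.7, -2.0]
opening: 0.329
t 37.73 pos [ 0.4647 -0.0118  0.1044] yaw 12.07 yaxis [ 8.e-04 -2.e-04 -1.e+00] F [ 0.3  0.7 -2. ] open 28.6 q [ -15.3   37.9  113.1   -0.    28.9 -117.3]
turn [0.0004 0.0003 0.0007]
shift cm [ 1.0552e+01  9.8000e-02 -2.0000e-03]
```

```bash
python3 -m pendant '[[[0,0.1,0],[0,0,0],0.8],[[0.4,0,0],[0,0,0],0.8],[[0.7,0,0],[0,0,0],0.8],[[0.7,0,0],[0,0,0],0.8],[[0.7,0,0],[0,0,0],0.8],[[0.7,0,0],[0,0,0],0.8]]'; python3 -m pendant '[[[0.8,0,0],[0,0,0],0.8],[[1,0,0],[0,0,0],0.8],[[1,0,0],[0,0,0],0.8],[[1,0,0],[0,0,0],0.8],[[1,0,0],[0,0,0],0.8],[[1,0,0],[0,0,0],0.8],[[1,0,0],[0,0,0],0.8],[[0.5,0,0],[0,0,0],0.8],[[0,0,0],[0,0,0],0.8],[[0,0,0],[0,0,0],0.8]]'; python3 go.py .5679 .0102 .1021 12.05
```

```text
time_s: 38.23
position: [0.497, -0.0052, 0.1032]
tcp_rot: [[0.978, 0.001, -0.209], [0.209, -0.0, 0.978], [0.001, -1.0, -0.0]]
force: [0.7, 0.0, -2.2]
opening: 0.331
time_s: 39.07
position: [0.567, 0.0101, 0.1029]
tcp_rot: [[0.978, -0.001, -0.209], [0.209, 0.0, 0.978], [-0.001, -1.0, 0.0]]
force: [-0.8, -0.3, -1.8]
opening: 0.328
t 39.07 pos [0.567  0.0101 0.1029] yaw 12.07 yaxis [-7.e-04  0.e+00 -1.e+00] F [-0.8 -0.3 -1.8] open 28.5 q [ -10.3   41.8   98.2   -0.    40.  -112.3]
turn [-0.0002  0.0003 -0.0007]
shift cm [ 0.087  0.079 -0.013]
```

```bash
python3 -m pendant '[[[0.06,0.05,0],[0,0,0],0.8],[[0,0.05,0],[0,0,0],0.8],[[0,0,0],[0,0,0],0.8],[[0,0,0],[0,0,0],0.8]]'; python3 go.py .5679 .0102 .1021 12.05
```

```text
time_s: 39.4
position: [0.5671, 0.0101, 0.1021]
tcp_rot: [[0.978, -0.001, -0.208], [0.208, 0.0, 0.978], [-0.001, -1.0, 0.0]]
force: [-0.4, -0.0, 0.8]
opening: 0.333
t 39.4 pos [0.5671 0.0101 0.1021] yaw 12.03 yaxis [-9.e-04  2.e-04 -1.e+00] F [-0.4 -0.   0.8] open 28.9 q [ -10.3   41.9   98.2    0.    39.9 -112.3]
turn [-0.0004 -0.0003 -0.0008]
shift cm [ 0.076 -0.001 -0.009]
```

```bash
python3 -m pendant '[[[0.08,0,0],[0,0,0],0.8],[[0,0,0],[0,0,0],0.8],[[0,0,0],[0,0,0],0.8]]'; python3 go.py .5679 .0102 .1021 12.05; python3 -m pendant '[[[0,0,0],[0,0,0],0.7],[[0,0,0],[0,0,0],0.5],[[0,0,0],[0,0,0],0.4],[[0,0,0],[0,0,0],0.4],[[0,0,0],[0,0,0],0.4],[[0,0,0],[0,0,0],0.4],[[0,-0.5,0],[0,0,0],0.4],[[0,-1.5,0],[0,0,0],0.4],[[0,-2,0],[0,0,0],0.4],[[0,-2,0],[0,0,0],0.4],[[0,-1,0],[0,0,0],0.4],[[0,0,0],[0,0,0],0.4]]'; python3 go.py .6066 .1749 .16 12.05;python3 - <<'E'
from h import *
s=bot.capture('side')
crop(s,"pics/s25.png",250,150,370,250,6)
E
```

```text
time_s: 39.65
position: [0.5687, 0.0102, 0.102]
tcp_rot: [[0.978, 0.001, -0.209], [0.209, -0.0, 0.978], [0.001, -1.0, -0.0]]
force: [0.1, -0.2, -0.8]
opening: 0.33
t 39.65 pos [0.5687 0.0102 0.102 ] yaw 12.04 yaxis [ 7.e-04 -1.e-04 -1.e+00] F [ 0.1 -0.2 -0.8] open 28.7 q [ -10.2   42.    98.    -0.    39.9 -112.3]
turn [ 0.0003 -0.0002  0.0007]
shift cm [-0.078 -0.006  0.018]
time_s: 40.65
position: [0.5699, 0.0101, 0.1746]
tcp_rot: [[0.978, 0.005, -0.209], [0.209, -0.001, 0.978], [0.005, -1.0, -0.002]]
force: [0.8, -0.5, -0.3]
opening: 0.598
t 40.65 pos [0.5699 0.0101 0.1746] yaw 12.05 yaxis [ 0.0055 -0.001  -1.    ] F [ 0.8 -0.5 -0.3] open 52.0 q [ -10.2   35.2   96.1   -0.    48.4 -112.3]
turn [0.0021 0.0001 0.0051]
shift cm [ 7.027  1.464 15.35 ]
```

View pics/s25.png

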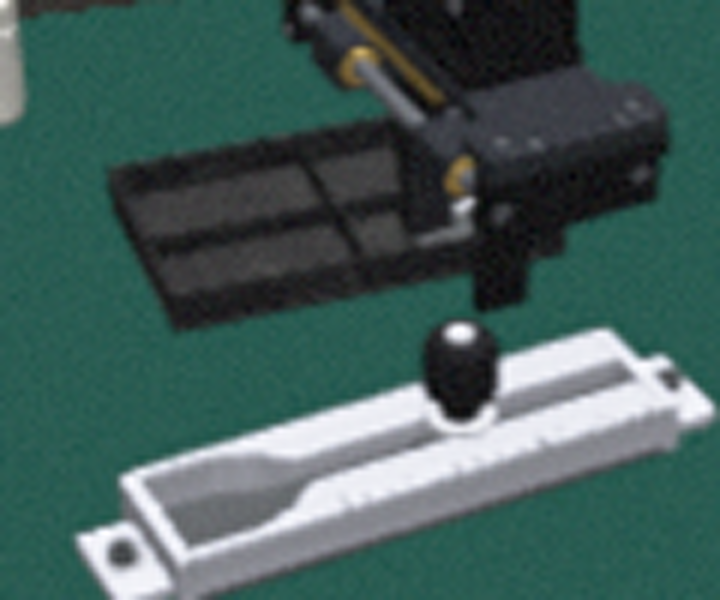

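```bash
python3 -m pendant '[[[0.3,0,0.7],[0,0,0],0.4],[[0.8,0,1.7],[0,0,0],0.4],[[0.8,0,1.7],[0,0,0],0.4],[[0.8,0,1.7],[0,0,0],0.4],[[0.8,0,1.7],[0,0,0],0.4],[[0.8,0,1.7],[0,0,0],0.4],[[0.8,0,1.7],[0,0,0],0.4],[[0.8,0,1.7],[0,0,0],0.4],[[0.8,0,1.7],[0,0,0],0.4],[[0.3,0,1],[0,0,0],0.4],[[0,0,0],[0,0,0],0.4],[[0,0,0],[0,0,0],0.4]]'; python3 go.py .6066 .1749 .12 12.05
```

```text
time_s: 41.7
position: [0.6041, 0.1749, 0.1709]
tcp_rot: [[0.978, -0.002, -0.21], [0.21, -0.001, 0.978], [-0.002, -1.0, -0.0]]
force: [0.4, -1.1, 0.4]
opening: 0.599
t 41.7 pos [0.6041 0.1749 0.1709] yaw 12.13 yaxis [-2.4e-03 -7.0e-04 -1.0e+00] F [ 0.4 -1.1  0.4] open 52.2 q [  6.   39.1  87.1  -0.   53.9 -96.1]
turn [ 0.0002  0.0014 -0.0024]
shift cm [ 0.244  5.093 -0.048]
```

```bash
python3 -m pendant '[[[0.12,1,0],[0,0,0],0.4],[[0,2,0],[0,0,0],0.4],[[0,2,0],[0,0,0],0.4],[[0,1.2,0],[0,0,0],0.4],[[0,0.6,0],[0,0,0],0.4],[[0,0.25,0],[0,0,0],0.4],[[0,0,0],[0,0,0],0.4],[[0,0,0],[0,0,0],0.4]]'; python3 go.py .6066 .1749 .0997 12.05
```

```text
time_s: 42.37
position: [0.6067, 0.1746, 0.1021]
tcp_rot: [[0.978, 0.001, -0.208], [0.208, 0.0, 0.978], [0.001, -1.0, -0.0]]
force: [0.6, -0.5, 0.5]
opening: 0.599
t 42.37 pos [0.6067 0.1746 0.1021] yaw 12.02 yaxis [ 1.1e-03  1.0e-04 -1.0e+00] F [ 0.6 -0.5  0.5] open 52.1 q [  5.9  45.   88.5  -0.   46.4 -96.1]
turn [ 0.0002 -0.0005  0.0011]
shift cm [-0.003  0.239  0.036]
```

```bash
python3 -m pendant '[[[0,0.2,0],[0,0,0],0.5],[[0,0,0],[0,0,0],0.6],[[0,0,0],[0,0,0],0.7],[[0,0,0],[0,0,0],0.8],[[0,0,0],[0,0,0],0.9],[[0,0,0],[0,0,0],0.9],[[0,0,0],[0,0,0],0.9],[[0,0,0],[0,0,0],0.9],[[0,0,0],[0,0,0],0.9],[[0,0,0],[0,0,0],0.9]]'; python3 go.py .6066 .1749 .0997 12.05
```

```text
time_s: 43.2
position: [0.6063, 0.1748, 0.0998]
tcp_rot: [[0.978, 0.0, -0.209], [0.209, 0.0, 0.978], [0.0, -1.0, -0.0]]
force: [0.2, 0.4, 2.9]
opening: 0.251
t 43.2 pos [0.6063 0.1748 0.0998] yaw 12.05 yaxis [ 3.e-04  0.e+00 -1.e+00] F [0.2 0.4 2.9] open 21.8 q [  6.   45.2  88.6  -0.   46.2 -96.1]
turn [ 0.     -0.0001  0.0003]
shift cm [0.035 0.011 0.003]
```

```bash
python3 -m pendant '[[[0,-0.6,0],[0,0,0],0.9],[[0,-1,0],[0,0,0],0.9],[[0,-1.8,0],[0,0,0],0.9],[[0,-1.8,0],[0,0,0],0.9],[[0,-1.6,0],[0,0,0],0.9],[[-1,0,-0.8],[0,0,0],0.9],[[-1.8,0,-1.55],[0,0,0],0.9],[[-1.8,0,-1.55],[0,0,0],0.9],[[-1.8,0,-1.55],[0,0,0],0.9],[[-1.8,0,-1.55],[0,0,0],0.9],[[-1.8,0,-1.55],[0,0,0],0.9],[[-1.8,0,-1.55],[0,0,0],0.9],[[-1.8,0,-1.55],[0,0,0],0.9],[[-1.8,0,-1.55],[0,0,0],0.9],[[-1.8,0,-1.55],[0,0,0],0.9],[[-0.6,0,-0.55],[0,0,0],0.9],[[0,0,0],[0,0,0],0.9],[[0,0,0],[0,0,0],0.9]]'; python3 go.py .4642 -.012 .12 12.05
```

```text
time_s: 44.7
position: [0.4647, -0.0122, 0.168]
tcp_rot: [[0.978, 0.002, -0.207], [0.207, -0.0, 0.978], [0.002, -1.0, -0.0]]
force: [0.4, -0.2, -2.0]
opening: 0.251
t 44.7 pos [ 0.4647 -0.0122  0.168 ] yaw 11.96 yaxis [ 1.7e-03 -1.0e-04 -1.0e+00] F [ 0.4 -0.2 -2. ] open 21.9 q [ -15.3   30.4  111.2    0.    38.3 -117.3]
turn [ 0.0004 -0.0016  0.0017]
shift cm [-0.049  4.803  0.032]
```

```bash
python3 -m pendant '[[[0,1,0],[0,0,0],0.9],[[0,1.5,0],[0,0,0],0.9],[[0,1.5,0],[0,0,0],0.9],[[0,1,0],[0,0,0],0.9],[[0,0.8,0],[0,0,0],0.9],[[0,0.4,0],[0,0,0],0.9],[[0,0.2,0],[0,0,0],0.9],[[0,0,0],[0,0,0],0.9],[[0,0,0],[0,0,0],0.9]]'; python3 go.py .5198 .0000 .1028 12.05
```

```text
time_s: 45.45
position: [0.4644, -0.0119, 0.1038]
tcp_rot: [[0.978, 0.001, -0.209], [0.209, -0.0, 0.978], [0.001, -1.0, -0.0]]
force: [-0.6, 0.1, -1.9]
opening: 0.249
t 45.45 pos [ 0.4644 -0.0119  0.1038] yaw 12.07 yaxis [ 9.e-04 -2.e-04 -1.e+00] F [-0.6  0.1 -1.9] open 21.7 q [ -15.3   38.   113.2    0.    28.8 -117.4]
turn [0.0004 0.0003 0.0008]
shift cm [5.662e+00 1.040e-01 4.000e-03]
```

```bash
python3 -m pendant '[[[0,0.1,0],[0,0,0],0.9],[[0.4,0,0],[0,0,0],0.9],[[0.8,0,0],[0,0,0],0.9],[[0.8,0,0],[0,0,0],0.9],[[0.8,0,0],[0,0,0],0.9],[[0.8,0,0],[0,0,0],0.9],[[0.8,0,0],[0,0,0],0.9],[[0.8,0,0],[0,0,0],0.9],[[0.4,0,0],[0,0,0],0.9],[[0,0,0],[0,0,0],0.9],[[0,0,0],[0,0,0],0.9]]'; python3 go.py .5198 .0000 .1014 12.05
```

```text
time_s: 46.37
position: [0.5187, -0.0002, 0.1024]
tcp_rot: [[0.978, -0.001, -0.209], [0.209, 0.0, 0.978], [-0.001, -1.0, 0.0]]
force: [-0.2, -0.4, -2.1]
opening: 0.248
t 46.37 pos [ 5.187e-01 -2.000e-04  1.024e-01] yaw 12.06 yaxis [-6.e-04  1.e-04 -1.e+00] F [-0.2 -0.4 -2.1] open 21.6 q [ -12.4   39.9  105.3   -0.    34.8 -114.4]
turn [-0.0002  0.0002 -0.0006]
shift cm [ 0.111  0.103 -0.005]
```

```bash
python3 -m pendant '[[[0.1,0,0],[0,0,0],0.9],[[0,0.06,0],[0,0,0],0.9],[[0,0.05,0],[0,0,0],0.9],[[0,0,0],[0,0,0],0.9],[[0,0,0],[0,0,0],0.9]]'; python3 go.py .5198 .0000 .1014 12.05
```

```text
time_s: 46.78
position: [0.5194, -0.0001, 0.1018]
tcp_rot: [[0.978, -0.0, -0.209], [0.209, 0.0, 0.978], [-0.0, -1.0, 0.0]]
force: [-1.3, 0.8, 3.0]
opening: 0.253
t 46.78 pos [ 5.194e-01 -1.000e-04  1.018e-01] yaw 12.04 yaxis [-5.e-04  1.e-04 -1.e+00] F [-1.3  0.8  3. ] open 22.0 q [ -12.4   40.   105.2   -0.    34.8 -114.4]
turn [-0.0002 -0.0003 -0.0004]
shift cm [0.04  0.037 0.005]
```

Seated (3 N contact, 0.4 mm off the old place). Release and retract.

```bash
python3 -m pendant '[[[0,0,0],[0,0,0],0.7],[[0,0,0],[0,0,0],0.5],[[0,0,0],[0,0,0],0.4],[[0,0,0],[0,0,0],0.3],[[0,0,0],[0,0,0],0.3],[[0,0,0],[0,0,0],0.3],[[0,-0.5,0],[0,0,0],0.3],[[0,-1.5,0],[0,0,0],0.3],[[0,-2,0],[0,0,0],0.3],[[0,-2,0],[0,0,0],0.3],[[0,-2,0],[0,0,0],0.3],[[0,-2,0],[0,0,0],0.3],[[-0.5,-1,1],[0,0,0],0.3],[[-1,0,2],[0,0,0],0.3],[[-1,0,2],[0,0,0],0.3],[[-1,0,2],[0,0,0],0.3],[[-1,0,2],[0,0,0],0.3],[[-1,0,2],[0,0,0],0.3],[[-1,0,2],[0,0,0],0.3],[[-1,0,2],[0,0,0],0.3]]';python3 -m pendant '[[[-1,0,2],[0,0,0],0.3],[[-1,0,2],[0,0,0],0.3],[[-0.5,0,2],[0,0,0],0.3],[[0,0,1],[0,0,0],0.3],[[0,0,0],[0,0,0],0.3],[[0,0,0],[0,0,0],0.3]]'; python3 go.py;python3 - <<'E'
from h import *
s=bot.capture('side');t=bot.capture('top')
cv2.imwrite("pics/s26f.png",s["img"][:,:,::-1])
crop(s,"pics/s26.png",250,155,420,310,3.8)
crop(t,"pics/t26.png",240,130,450,250,3.8)
E
```

```text
time_s: 48.45
position: [0.4132, 0.132, 0.2114]
tcp_rot: [[0.978, -0.001, -0.209], [0.209, 0.0, 0.978], [-0.001, -1.0, 0.0]]
force: [0.3, 0.9, -0.2]
opening: 0.696
time_s: 48.95
position: [0.3762, 0.1945, 0.2115]
tcp_rot: [[0.978, 0.001, -0.21], [0.21, -0.0, 0.978], [0.001, -1.0, -0.0]]
force: [0.2, 0.7, 0.1]
opening: 0.699
t 48.95 pos [0.3762 0.1945 0.2115] yaw 12.15 yaxis [ 8.e-04 -2.e-04 -1.e+00] F [0.2 0.7 0.1] open 60.8 q [ 12.2  23.2 114.8  -0.   41.9 -90. ]
```

View pics/s26.png

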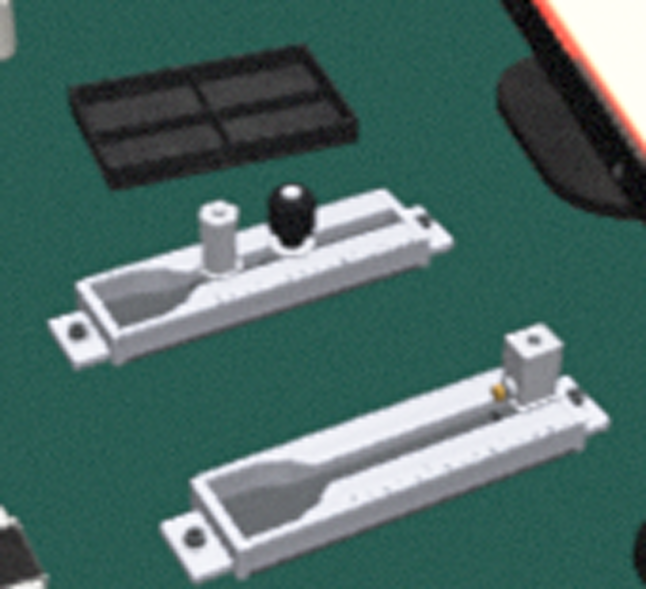

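View pics/t26.png

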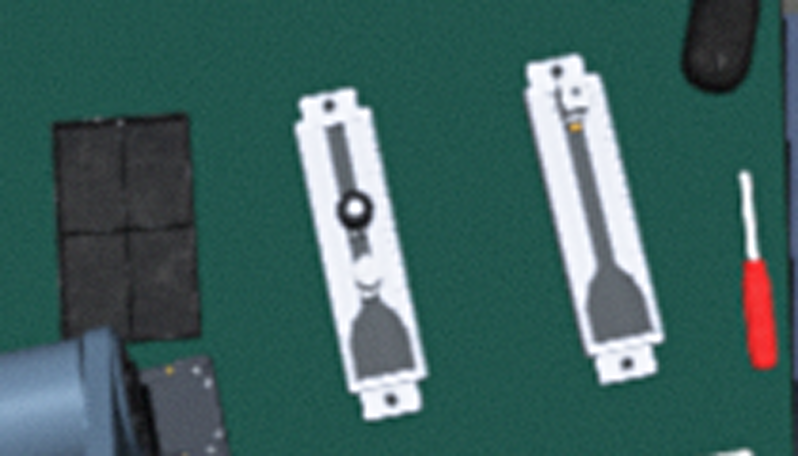

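View pics/s26f.png

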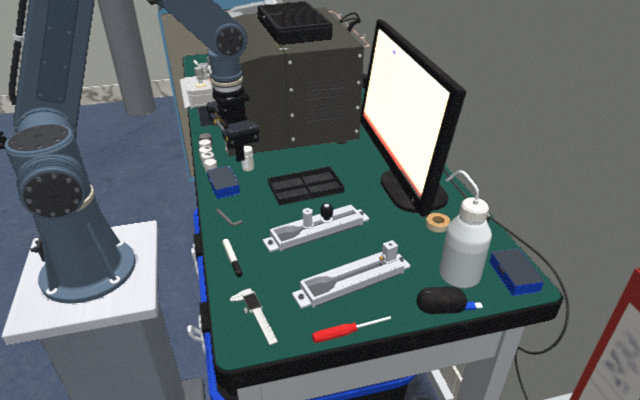

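```bash
python3 - <<'E'
from h import *
t=bot.capture('top');s=bot.capture('side')
ti=np.mean([bot.capture('top')["img"].astype(float) for _ in range(4)],0);si=np.mean([bot.capture('side')["img"].astype(float) for _ in range(4)],0)
def blob(im,u,v,r):
    u0,v0=int(round(u)),int(round(v)); g=im[v0-r:v0+r+1,u0-r:u0+r+1].mean(2)
    w=np.clip((np.median(g)-15)-g,0,None);yy,xx=np.mgrid[v0-r:v0+r+1,u0-r:u0+r+1]
    return (w*xx).sum()/w.sum(),(w*yy).sum()/w.sum()
a=np.radians(12.55);ex=np.array([np.cos(a),np.sin(a)]);ey=np.array([-ex[1],ex[0]])
T=lambda x,y:(240+x/3.8,130+y/3.8);S=lambda x,y:(250+x/3.8,155+y/3.8)
for nm,c,im,h,p,m in(("top",t,ti,blob(ti,*T(575,92),1),blob(ti,*T(557,71),3),blob(ti,*T(627,363),3)),("side",s,si,blob(si,*S(534,341),2),blob(si,*S(575,398),3),blob(si,*S(195,538),3))):
    H=onz(c,*h,.0705)[:2];P=onz(c,*p,.0135)[:2];M=onz(c,*m,.0135)[:2];d=H-(P+M)/2
    print(nm,np.round(h,2),"x",d@ex*1e3,"y",d@ey*1e3)
cv2.imwrite("pics/z.png",cv2.resize(np.clip(ti,0,255).astype(np.uint8)[140:175,375:410,::-1],None,fx=16,fy=16,interpolation=cv2.INTER_CUBIC))
E
```

```text
top [391.   153.59] x 95.33979534030495 y 0.26161616286941164
side [390.11 244.1 ] x 92.08340269281014 y 1.3065049057847493
```

View pics/z.png

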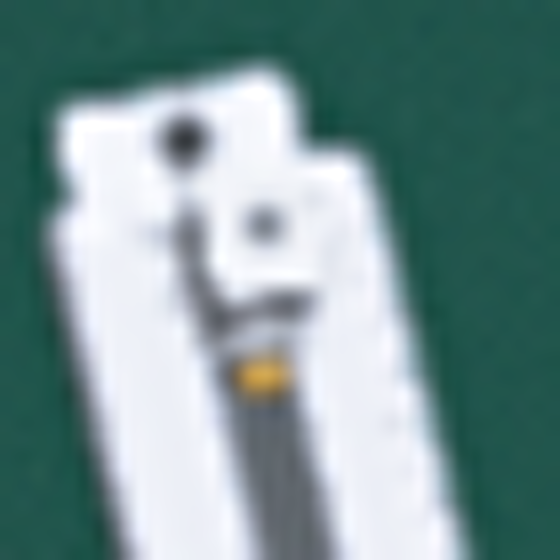

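```bash
python3 -c "
from rig import bot
print(bot.hand_in()); print(bot.read_state()['time_s'])"
```

```text
the job is handed in; nothing more can be done
None
the job is handed in; nothing more can be done
```

The end stop is now on the free rail, pushed against its closed end, and both clamps are back in the slot of their own rail. I handed the job in at about 49 to 50 s of the 147 s allowed, with the gripper open and clear of everything. The hand-in gives no verdict.

**Order:** I slid the hex clamp and then the knob clamp out through the pocket and parked each standing in its own tray bay. Then I moved the end stop. Then I put the knob clamp back, and the hex clamp last.

**End stop:**
- It stopped moving when pushed, with about 10 N on the wrist.
- The images put its axis at x = 95.3 mm (top view) and 92.1 mm (side view), against 93 mm when home. The two views disagree by about 3 mm, so I relied mainly on the contact.

**Clamps:** By the arm's own readings, the hex clamp is about 0.4 mm from where it stood and the knob clamp about 0.8 mm. Both looked upright and in their old places in the last pictures.

**Jar and screwdriver:** I never touched either. In the last pictures the screwdriver had not moved. I checked the jar only by eye, and it is where it started.

**Camera disagreement:** The top and side views differed by 5 to 11 mm on the rail screws. I settled this by comparing the gripper with the parts in the side view, and no slide met any noticeable sideways force.

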